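Key the harness tester and hold its sprung cover at the marker

TASK

Make the harness tester safe and open it for inspection: take the collared key pin out of the black holder and stand it upright in the bore of the socket block on the tester's side, pushed fully home so that its collar sits on the block, and let go of it. Only then lift the tester's spring-closed cover by its bar handle until the cover lies level with the marker arm beside it, and finish while still holding it there, since the spring would shut it. Leave the marker arm as it is set, and leave the other pins and everything else on the bench where they are.

Things in the scene. Friction and masses are not known exactly. Their poses are not given: they have to be found in the camera images.
- key_pin_centre (a point): Mid-height centre of the steel key pin: 100 mm long, 16 mm diameter, foot tapered over 4 mm, with a collar 26 mm wide and 6 mm thick, its underside 15 mm below this point; bare shank for gripping from 9 mm below to 50 mm above this point. About 0.12 kg. z up along the pin. At the start it stands upright in one of the holder's pockets (which one varies), foot 5 mm above the bench.
- holder: Black holder block fixed to the bench, 180 x 50 x 30 mm (along its x, y, z), origin at the centre of its underside; three square pockets 19 mm wide and 25 mm deep at x = -60, 0 and +60 mm on its x axis. They hold the key pin and two other pins, all upright.
- socket_mouth (a point): Centre of the bore's mouth in the aluminium socket block (60 x 60 mm, top 50 mm above the bench) on the tester's right side. Bore vertical, 19 mm wide, 3 mm chamfer, 40 mm deep. Key pin home: collar on the block, pin centre 15 mm above this point. Axes: x level from the tester's front (robot side) to its hinge, y left, z up. The cover's edge is 65 mm off along +y, its top 28 mm above this point.
- cover_hinge (a point): Middle of the cover's hinge line, at the far rim of the tester, 70 mm above the bench. Frame turns with the cover: y along the hinge to the left, -x along the cover to its front edge. The tester is a fixed grey box 210 deep x 220 wide x 70 mm high; the cover a flat plate 8 mm thick, 210 mm from hinge to front edge, 220 mm wide, with a clear window.
- cover_handle (a point): Middle of the cover's black bar handle: round bar 14 mm in diameter, 116 mm long, parallel to the hinge line, its axis 45 mm above the cover's upper face near the front edge, on two 10 mm thick posts 100 mm apart (90 mm clear between them). In the cover_hinge frame it is at x = -188, z = +53 mm. Frame turns with the cover, axes as cover_hinge.
- cover (a joint): Opening angle of the cover, rad: 0 shut (level), grows as the front edge rises; stop at 1.3. A spring shuts it: lifting at the handle takes about 4 to 6 N at first and about 7 to 10 N at the marker angles.
- marker (a joint): Angle of the marker arm about the same hinge line, rad, measured as the cover's: the cover is level with the marker when joint cover equals joint marker. Set between 0.40 and 0.75; stiff, not to be moved. A thin steel bar 215 mm long with a small flag at its end, alongside the cover's left (+y) edge, 15 mm from it.
- marker_tip (a point): Centre of the flag (12 x 16 x 30 mm) at the end of the marker arm. Its frame turns with the arm; -x points along the arm away from the hinge.
- plain_pin_centre (a point): Bystander: point 50 mm above the foot of a plain 16 mm steel pin without a collar, 120 mm long, in another pocket of the holder.
- plug_pin_centre (a point): Bystander: point 50 mm above the foot of a short steel plug, 60 mm high in all, with a 28 mm wide head, in another pocket of the holder.
- spool_small: Bystander: small wire spool standing flat, 70 mm wide, 40 mm high; origin at the centre of its underside.
- spool_large: Bystander: larger wire spool, 95 mm wide, 52 mm high; origin at the centre of its underside.
- die_block: Bystander: green block 50 x 80 x 28 mm lying flat; origin at the centre of its underside.
- driver: Bystander: screwdriver lying flat, 190 mm long, with a 20 mm square handle towards its -x; origin near the handle's blade end.
- clip: Bystander: blue plastic clip, about 40 x 20 x 10 mm; origin at its underside.
Not all that is in view belongs to the job. Leave any orange or purple look-alike of the part that bears key_pin_centre alone.

How it is judged:
By the outcome, as a careful person would: the job done as asked, in the order asked, and still so for the second after the job is handed in, while the arm keeps its last pose, push and grip.
It also fails if it takes over 51 s, if anything falls off the work surface, if the arm or the gripper's body presses on something with over 40 N, if the wrist force passes 120 N, or if a joint passes its speed limit or range.

ROBOT

A 7-joint arm with a two-finger parallel gripper is mounted at the origin on the work surface. World frame = base frame: x ahead of the robot, y to its left, z up, the work surface at z = 0. Lengths are in m, angles in rad, forces in N, time in s.
With the tool pointing down it reaches from about 0.35 to 0.9 m from the base axis. Payload 8.1 kg.
Tool frame: the origin (TCP) lies between the finger pads; the fingertips stand 8 mm ahead of it and the grasp point (between the pads) lies 11 mm behind it (arm.tcp_to_tips is the distance from the TCP to the fingertips, in m); z points along the fingers, x is the direction in which the jaws open and shut, and the axes are right-handed (so a half turn about z gives the same grasp; the last joint's range is limited). The gripper opens to 92 mm and grips with 3 to 60 N. Pads are 19 mm wide; open, the fingers measure 130 mm over their backs; the gripper's body (75 mm by 190 mm) begins 47 mm behind the grasp point.
Start: joints at [-1.421, 0.434, 0.025, 1.573, -0.012, 1.134, -0.075], TCP at [0.156, 0.605, 0.235] pointing down, gripper open.
Joint ranges: [-2.62, 2.62], [-0.44, 2.09], [-1.27, 1.32], [0.08, 2.57], [-1.32, 4.46], [0.12, 2], [-2.74, 2.74]. Speed limits (rad/s): [2.22, 2.22, 3.01, 3.01, 3.14, 3.14, 3.14].

INTERFACE

Orientations are given as a rotation vector (axis times angle).
In Python, from cell import arm, eyes gives the robot as it stands.
- The arm moves only by the tool play_rows, never from a script. Its argument "rows" is a list of rows, each a list of 3 entries, a list of its own where there are three numbers: the shift along the tool's x, y, z each as a share of 50 cm, from -1 to 1, then the turn, a rotation vector about the tool's x, y, z each as a share of 60 degrees, from -1 to 1, then the opening, from -1 (shut) to 1 (fully open), so that 0 is half open. In form: [[[dx, dy, dz], [ax, ay, az], grip], ...]. A call has 1 to 10 rows; each row is the pose to reach, as a shift and turn from the pose commanded when the call began, along the tool's axes at that moment; what a row does not reach only later rows make up. A row lasts 1/10 s, in which the tool goes at most 50 mm and 8.59 degrees, less where a joint would pass 70% of its speed; a pose out of reach is approached as far as the arm can. A call with a number of a shift or a turn outside -1 to 1 is refused whole. A call with a gripper value outside its range is refused whole. The fingers move at their own pace and stop on an object; "newtons" is the grip in N (left out, the last holds). Time passes only in rows, so rows that repeat a pose let the fingers close. It gives the time, the measured TCP pose, the force and the opening at its end, in the units of the state.
- arm.observe(): the state, without advancing time (a new reading comes with each control period).
- eyes.get_image(name): name is "scene" or "top" or "wrist"; returns (picture, depth): 400x640x3 uint8, red, green, blue; 400x640 float32, m along the optical axis (not along the pixel's ray), 0 where there is no reading.
- eyes.get_calibration(name): a dict with "intrinsics" (3x3 intrinsics, pixels), "R" (3x3) and "t" (3): a world point X has camera coordinates R X + t. Camera axes: x right, y down, z forward; pixel columns grow to the right and rows downward; lengths in m; the calibration is good to about 2 mm. A picture is of the moment at which its call begins: read the wrist's pose just before it. get_calibration takes no time and is no camera call; for the wrist camera it gives the pose at the moment of the call.
- arm.sign_off(): hands the job in, once; it reports no verdict.
The state is a dict: "clock": time; "joints": joint angles; "dq": joint speeds; "joint_efforts": joint torques, N m; "position": TCP position; "ee_rot": TCP orientation; "force": force on the tool from outside, world axes, zero at the start; "ft_torque": the same for the moment, N m; "width": opening from 0.0 (shut) to 1.0 (fully open).
Only numpy, scipy, OpenCV 4.12 (cv2) and the standard library are available. Lean on these libraries where they do the work, as an engineer would, in place of code of your own. Each camera call takes 0.05 s, during which the arm holds its last target.

## Working session

There is one attempt and no reset: what is moved stays moved. The work goes in short steps, Python scripts to look and compute and a tool call to move; the robot and the scene stay as the last step left them, time stands still between calls to the robot, and variables do not carry over. Pictures are saved under pics/ and viewed, and the job is handed in when it is done.

Besides the shell and the picture viewer there is one more tool, called after "Request:" as a command line: name --argument value ..., lists and objects as JSON in quotes. play_rows: Moves the arm, as the interface text tells. Its arguments: {"type":"object","properties":{"rows":{"type":"array","items":{"type":"array"}},"newtons":{"type":"number"}},"required":["rows"]}

```bash
mkdir -p pics; ls
python3 - <<'E'
from cell import arm, eyes
import cv2, numpy as np
s=arm.observe(); print({k:np.round(v,3) for k,v in s.items()})
for n in ("scene","top"):
    c=eyes.get_calibration(n); im,d=eyes.get_image(n)
    cv2.imwrite(f"pics/{n}0.png",im[...,::-1]); np.savez(f"pics/{n}0.npz",im=im,d=d,K=c["intrinsics"],R=c["R"],t=c["t"])
    print(n,c)
E
```

```text
pics
{'clock': np.float64(0.0), 'joints': array([-1.421,  0.435,  0.025,  1.574, -0.012,  1.134, -0.075]), 'dq': array([-0.001, -0.001,  0.   , -0.001, -0.001, -0.   ,  0.002]), 'joint_efforts': array([ 1.0000e-03, -6.6786e+01,  9.8500e-01, -3.1446e+01, -6.1000e-02,
        4.3000e-02,  0.0000e+00]), 'position': array([0.156, 0.605, 0.234]), 'ee_rot': array([ 2.483e+00,  1.923e+00, -2.000e-03]), 'force': array([-0.502, -0.596, -0.944]), 'ft_torque': array([-0.068,  0.007, -0.002]), 'width': np.float64(0.996)}
scene {'intrinsics': array([[424.71552456,   0.        , 325.0649471 ],
       [  0.        , 424.71552456, 206.64016978],
       [  0.        ,   0.        ,   1.        ]]), 'R': array([[ 0.88483038,  0.46562965,  0.01625494],
       [ 0.27639941, -0.49651317, -0.82284752],
       [-0.37507141,  0.73257334, -0.5680297 ]]), 't': array([-0.51133151, -0.03123181,  1.32399164])}
top {'intrinsics': array([[445.5282162 ,   0.        , 319.88444653],
       [  0.        , 445.5282162 , 202.02071551],
       [  0.        ,   0.        ,   1.        ]]), 'R': array([[-0.02209857, -0.99967506,  0.01270566],
       [-0.98725947,  0.0198175 , -0.15787972],
       [ 0.15757662, -0.0160327 , -0.98737661]]), 't': array([0.07766473, 0.56821521, 1.11501552])}
```

View pics/scene0.png

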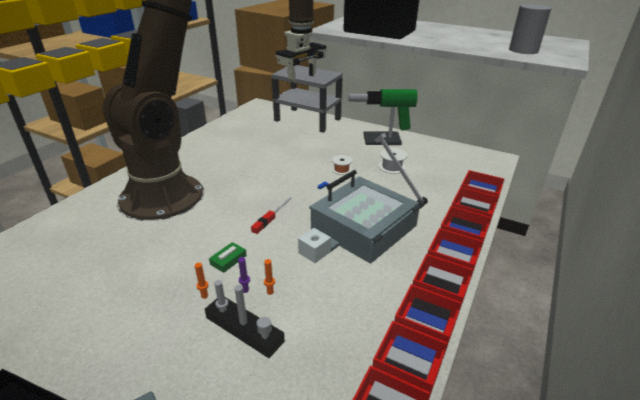

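View pics/top0.png

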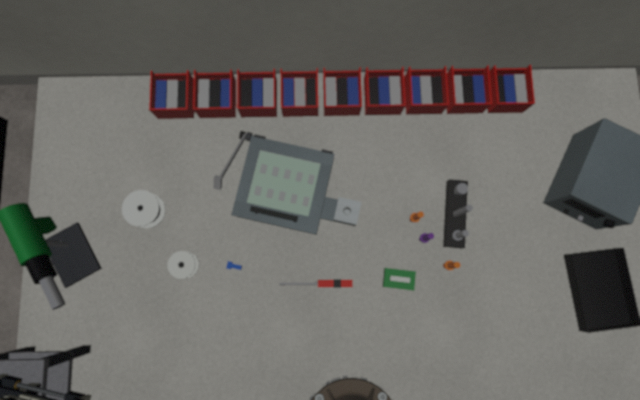

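```bash
cat > h.py <<'E'
import numpy as np, cv2
def load(n):
    z=np.load(n); return z["im"],z["d"],z["K"],z["R"],z["t"]
def cloud(n):
    im,d,K,R,t=load(n)
    v,u=np.mgrid[:400,:640]
    c=np.stack([(u-K[0,2])/K[0,0]*d,(v-K[1,2])/K[1,1]*d,d],-1)
    P=(c-t)@R
    P[d<=0]=np.nan
    return im,P
def proj(n,X):
    im,d,K,R,t=load(n); c=np.asarray(X)@R.T+t; q=c@K.T; return q[...,:2]/q[...,2:]
def crop(n,x0,y0,x1,y1,s,out):
    im=load(n)[0][y0:y1,x0:x1,::-1]
    cv2.imwrite(out,cv2.resize(im,None,fx=s,fy=s,interpolation=cv2.INTER_CUBIC))
E
python3 - <<'E'
from h import *
crop("pics/top0.npz",200,120,380,250,4,"pics/c1.png")
crop("pics/top0.npz",380,160,500,290,4,"pics/c2.png")
crop("pics/scene0.npz",180,220,310,370,4,"pics/c3.png")
im,P=cloud("pics/top0.npz")
for u,v in [(461,188),(468,209),(459,236),(347,209),(348,200),(285,130),(240,212),(217,183),(247,135),(317,230),(275,213),(455,220)]:
    print(u,v,np.round(P[v,u],3))
E
```

```text
461 188 [ 0.596 -0.299  0.066]
468 209 [ 0.533 -0.292  0.123]
459 236 [ 0.471 -0.28   0.08 ]
347 209 [ 0.554 -0.007  0.016]
348 200 [ 0.573 -0.007  0.05 ]
285 130 [ 0.782  0.157 -0.002]
240 212 [0.543 0.267 0.08 ]
217 183 [0.588 0.294 0.226]
247 135 [0.742 0.25  0.082]
317 230 [0.5   0.074 0.009]
275 213 [0.532 0.175 0.129]
455 220 [ 0.517 -0.289  0.029]
```

View pics/c1.png

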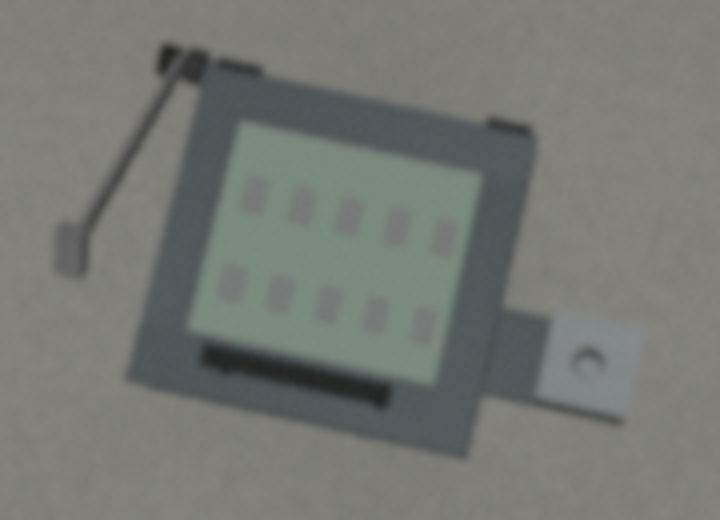

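View pics/c2.png

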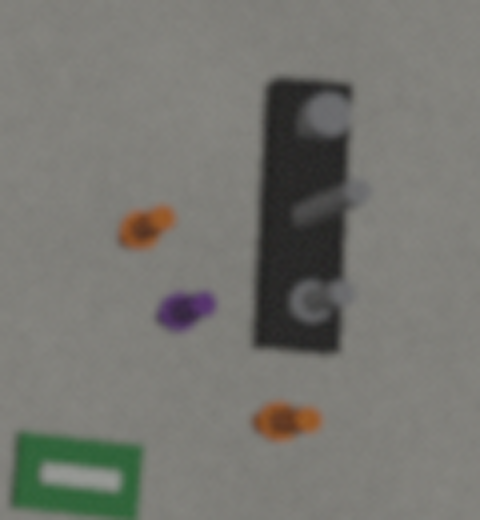

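View pics/c3.png

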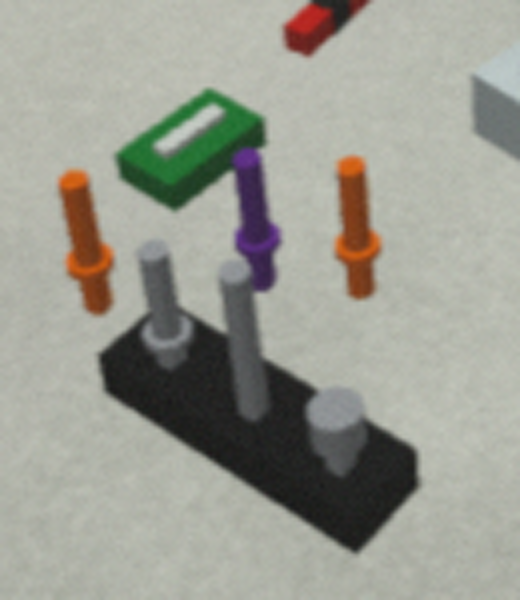

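```bash
python3 - <<'E'
from h import *
from scipy.spatial import cKDTree
im,P=cloud("pics/top0.npz")
def rect(mask):
    pts=P[mask][:,:2].astype(np.float32); r=cv2.minAreaRect(pts); return np.round(r[0],4),np.round(r[1],4),round(r[2],2),len(pts),np.round(np.median(P[mask],0),4)
U=np.arange(640)[None,:]+0*np.arange(400)[:,None]; V=np.arange(400)[:,None]+0*U
g=im.sum(-1)
H=(U>435)&(U<475)&(V>170)&(V<255)
print("holder",rect(H&(P[...,2]>.02)&(P[...,2]<.036)))
B=(U>325)&(U<365)&(V>190)&(V<230)
print("block",rect(B&(P[...,2]>.044)&(P[...,2]<.056)))
C=(U>228)&(U<336)&(V>130)&(V<236)
print("cover",rect(C&(P[...,2]>.071)&(P[...,2]<.085)))
m=C&(P[...,2]>.11)&(P[...,2]<.14); print("handle",rect(m))
K=load("pics/top0.npz"); 
def ray(n,u,v):
    im,d,K,R,t=load(n); o=-R.T@t; w=R.T@np.linalg.inv(K)@np.array([u,v,1]); return o,w
def atz(n,u,v,z):
    o,w=ray(n,u,v); return o+w*(z-o[2])/w[2]
def tri(a,b):
    o1,w1=ray("pics/top0.npz",*a);o2,w2=ray("pics/scene0.npz",*b)
    A=np.stack([w1,-w2],1); s=np.linalg.lstsq(A,o2-o1,rcond=None)[0]
    p,q=o1+w1*s[0],o2+w2*s[1]; return np.round((p+q)/2,4),np.round(p-q,4)
# crop->full px
f=lambda x,y,x0,y0,s=4:(x0+(x+.5)/s-.5,y0+(y+.5)/s-.5)
print("pin top", tri(f(343,293,380,160),f(153,247,180,220)), atz("pics/top0.npz",*f(343,293,380,160),.105))
print("collar", atz("pics/top0.npz",*f(312,301,380,160),.046))
print("bore", atz("pics/top0.npz",*f(589,362,200,120),.05))
print("handle ends",atz("pics/top0.npz",*f(203,354,200,120),.123),atz("pics/top0.npz",*f(388,395,200,120),.123))
print("orange near", atz("pics/top0.npz",*f(308,420,380,160),.1),"purple",atz("pics/top0.npz",*f(203,304,380,160),.1))
print("flag",tri(f(72,248,200,120),(422,201)))
E
python3 - <<'E'
import sys; sys.path.insert(0,'.')
from h import *
crop("pics/scene0.npz",290,120,440,270,5,"pics/c4.png")
E
```

```text
holder (array([ 0.5353, -0.2935]), array([0.0519, 0.1809]), 83.17, 1029, array([ 0.5273, -0.2879,  0.0295]))
block (array([ 0.5447, -0.0036]), array([0.0598, 0.0606]), 76.02, 496, array([ 0.5443, -0.0038,  0.0496]))
cover (array([0.62  , 0.1737]), array([0.2505, 0.2208]), 75.99, 6851, array([0.6161, 0.1595, 0.0765]))
handle (array([0.5905, 0.2236]), array([0.2438, 0.0807]), 36.23, 319, array([0.5318, 0.1875, 0.128 ]))
pin top (array([ 0.4767, -0.2864,  0.1081]), array([-0.0009, -0.0007,  0.0002])) [ 0.47644473 -0.28790858  0.105     ]
collar [ 0.47657062 -0.28769772  0.046     ]
bore [ 0.5462593  -0.00354877  0.05      ]
handle ends [0.54566733 0.2350847  0.123     ] [0.51845814 0.1238427  0.123     ]
orange near [ 0.40006716 -0.26254511  0.1       ] purple [ 0.47191219 -0.20284341  0.1       ]
flag (array([ 0.6831,  0.3628, -0.0141]), array([-0.0782, -0.0317, -0.0234]))
```

View pics/c4.png

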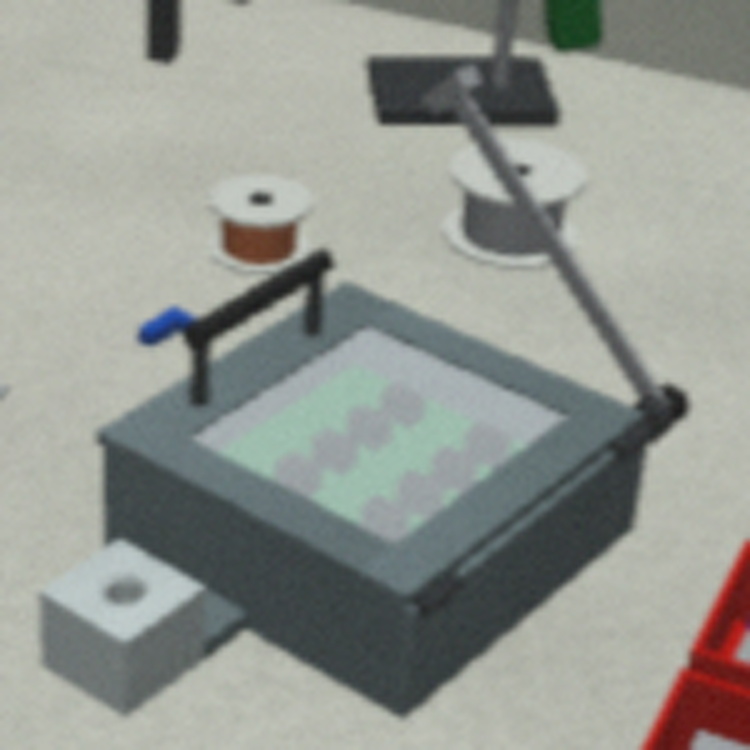

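```bash
cat >> h.py <<'E'
from scipy.spatial.transform import Rotation as Ro
YAW=np.radians(-14.0)
TX=np.array([np.cos(YAW),np.sin(YAW),0]); TY=np.array([-np.sin(YAW),np.cos(YAW),0])
def toolR(jaw,down=np.array([0,0,-1.])):
    x=jaw/np.linalg.norm(jaw); z=down/np.linalg.norm(down); return np.stack([x,np.cross(z,x),z],1)
def delta(s,pos,R=None,tag=""):
    """shares for a target TCP pos / R from state s (or (pos,R))"""
    if isinstance(s,dict): p0,R0=np.array(s["position"]),Ro.from_rotvec(s["ee_rot"]).as_matrix()
    else: p0,R0=s
    d=R0.T@(np.asarray(pos)-p0)/0.5
    w=np.zeros(3) if R is None else Ro.from_matrix(R0.T@R).as_rotvec()/np.radians(60)
    print(tag,"shift",np.round(d,4),"turn",np.round(w,4),"rows>=",np.linalg.norm(d)*10, np.linalg.norm(w)*60/8.59)
def ray(n,u,v):
    im,d,K,R,t=load(n); o=-R.T@t; w=R.T@np.linalg.inv(K)@np.array([u,v,1]); return o,w
def atz(n,u,v,z):
    o,w=ray(n,u,v); return o+w*(z-o[2])/w[2]
def trin(obs):
    A=np.zeros((3,3));b=np.zeros(3)
    for n,u,v in obs:
        o,w=ray(n,u,v); w=w/np.linalg.norm(w); M=np.eye(3)-np.outer(w,w); A+=M;b+=M@o
    return np.linalg.solve(A,b)
def fz(x,y,x0,y0,s): return (x0+(x+.5)/s-.5,y0+(y+.5)/s-.5)
def snap(n,name):
    from cell import eyes
    c=eyes.get_calibration(n); im,d=eyes.get_image(n)
    cv2.imwrite(f"pics/{name}.png",im[...,::-1]); np.savez(f"pics/{name}.npz",im=im,d=d,K=c["intrinsics"],R=c["R"],t=c["t"])
E
python3 - <<'E'
from h import *
from cell import arm
s=arm.observe(); print(Ro.from_rotvec(s["ee_rot"]).as_matrix().round(3))
T="pics/top0.npz";S="pics/scene0.npz"
fl=trin([(T,*fz(72,248,200,120,4)),(S,*fz(452,88,290,120,5))]); print("flag",fl)
H=np.array([.532,.1795,.123])+.188*TX; H[2]=.07
r=fl-H; print("hinge",H,"x,y,z",r@TX,r@TY,r[2],"ang",np.arctan2(r[2],-r@TX))
delta(s,[0.35,0.35,0.40],None,"a")
delta(s,[0.47,0.06,0.40],None,"b")
E
```

```text
[[ 0.25   0.968 -0.   ]
 [ 0.968 -0.25  -0.001]
 [-0.001  0.    -1.   ]]
flag [0.59256132 0.29414222 0.22027774]
hinge [0.7144156  0.13401868 0.07      ] x,y,z -0.15697207043596145 0.12588796506971123 0.15027774095397053 ang 0.7636137057967901
a shift [-0.3967  0.5026 -0.3313] turn [0. 0. 0.] rows>= 7.209428218632049 0.0
b shift [-0.8982  0.8801 -0.3305] turn [0. 0. 0.] rows>= 13.002393156757002 0.0
```

Request:
play_rows --rows '[[[-0.4, 0.5, -0.33], [0, 0, 0], 1], [[-0.4, 0.5, -0.33], [0, 0, 0], 1], [[-0.4, 0.5, -0.33], [0, 0, 0], 1], [[-0.4, 0.5, -0.33], [0, 0, 0], 1], [[-0.4, 0.5, -0.33], [0, 0, 0], 1], [[-0.9, 0.88, -0.33], [0, 0, 0], 1], [[-0.9, 0.88, -0.33], [0, 0, 0], 1], [[-0.9, 0.88, -0.33], [0, 0, 0], 1], [[-0.9, 0.88, -0.33], [0, 0, 0], 1], [[-0.9, 0.88, -0.33], [0, 0, 0], 1]]'

```text
clock: 1.1
position: [0.399, 0.2023, 0.38]
ee_rot: [-2.484, -1.924, -0.0]
force: [0.9, 0.7, -0.2]
width: 1.0
```

Run:
```python
from h import *
from cell import arm
s=arm.observe()
delta(s,[0.45,0.06,0.42],None,"b")
```

```text
b shift [-0.2501  0.1699 -0.0801] turn [0. 0. 0.] rows>= 3.128145898430777 0.0
```

Request:
play_rows --rows '[[[-0.25, 0.17, -0.08], [0, 0, 0], 0.1], [[-0.25, 0.17, -0.08], [0, 0, 0], 0.1], [[-0.25, 0.17, -0.08], [0, 0, 0], 0.1], [[-0.25, 0.17, -0.08], [0, 0, 0], 0.1], [[-0.25, 0.17, -0.08], [0, 0, 0], 0.1], [[-0.25, 0.17, -0.08], [0, 0, 0], 0.1]]'

```text
clock: 1.7
position: [0.4492, 0.0634, 0.4193]
ee_rot: [-2.482, -1.925, 0.001]
force: [-0.3, 0.8, -0.3]
width: 0.56
```

Run:
```python
from h import *
snap("wrist","w1"); crop("pics/w1.npz",0,0,640,400,1.25,"pics/w1b.png")
```

```text
(no output)
```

View pics/w1b.png

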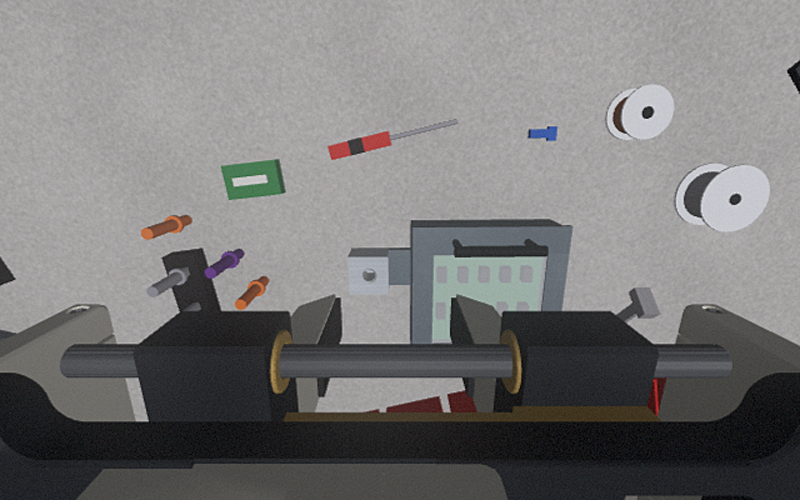

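Run:
```python
from h import *
crop("pics/w1.npz",100,160,340,280,3.3,"pics/w1c.png")
crop("pics/w1.npz",320,160,560,280,3.3,"pics/w1d.png")
```

```text
(no output)
```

View pics/w1c.png

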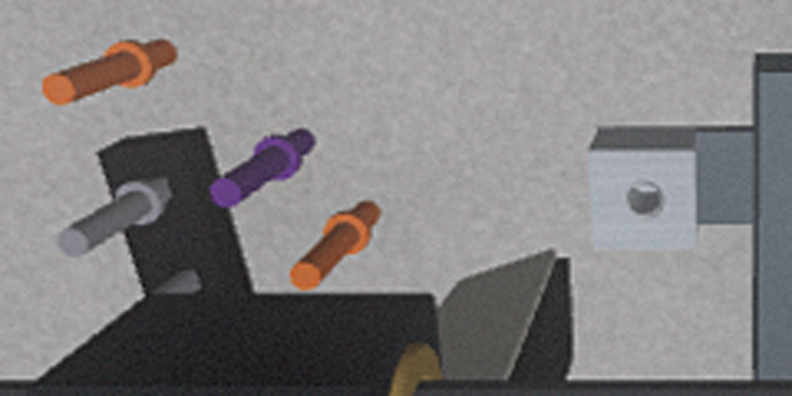

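View pics/w1d.png

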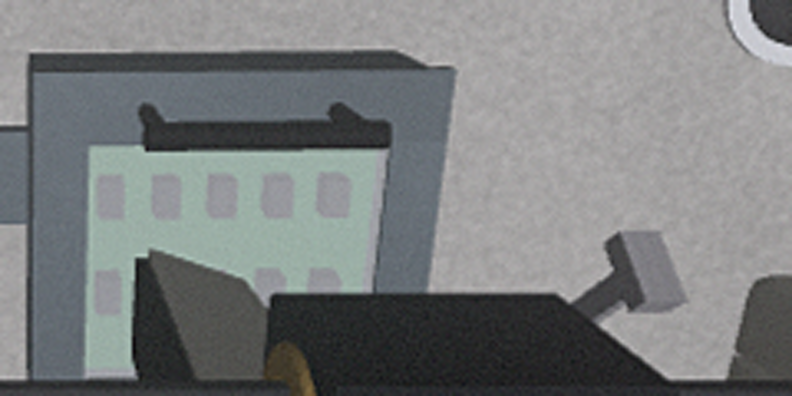

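Run:
```python
from h import *
from cell import arm
W="pics/w1.npz";T="pics/top0.npz";S="pics/scene0.npz"
c=lambda x,y:fz(x,y,100,160,3.3); d=lambda x,y:fz(x,y,320,160,3.3)
print("bore W",atz(W,*c(645,199),.05))
print("pintop W",atz(W,*c(73,242),.105))
print("pintop all",trin([(W,*c(73,242)),(T,*fz(343,293,380,160,4)),(S,*fz(153,247,180,220,4))]))
print("bore all",trin([(W,*c(645,199)),(T,*fz(589,362,200,120,4)),(S,*fz(125,592,290,120,5))]))
a=atz(W,*d(146,137),.123); b=atz(W,*d(391,134),.123); print("handle",a,b,(a+b)/2,np.degrees(np.arctan2(-(b-a)[0],(b-a)[1])))
print("block corners",[atz(W,*c(*q),.05).round(4) for q in [(589,150),(696,151),(696,249),(590,248)]])
print("orange",atz(W,*c(60,89),.1),"purple",atz(W,*c(227,192),.1),"or2",atz(W,*c(306,277),.1))
s=arm.observe()
p=np.array([.4765,-.2875,0])
# TCP 11mm ahead of grasp -> tcp z = .090-.011
delta(s,p+[0,0,.25],None,"above"); delta(s,p+[0,0,.079],None,"grasp")
```

```text
bore W [ 0.54530816 -0.00329896  0.05      ]
pintop W [ 0.47613076 -0.28753458  0.105     ]
pintop all [ 0.47619108 -0.28618182  0.10736113]
bore all [ 0.54657491 -0.00306569  0.04940576]
handle [0.51803487 0.12311888 0.123     ] [0.54589818 0.23735119 0.123     ] [0.53196652 0.18023504 0.123     ] -13.707798937147004
block corners [array([ 0.5093, -0.0259,  0.05  ]), array([0.5249, 0.0322, 0.05  ]), array([0.5823, 0.017 , 0.05  ]), array([ 0.5664, -0.0423,  0.05  ])]
orange [ 0.39994391 -0.26214799  0.1       ] purple [ 0.47149984 -0.20255386  0.1       ] or2 [ 0.5263341  -0.18059378  0.1       ]
above shift [-0.6669  0.2276  0.3383] turn [0. 0. 0.] rows>= 7.816836750011626 0.0
grasp shift [-0.6668  0.228   0.6803] turn [0. 0. 0.] rows>= 9.795072479394099 0.0
```

Request:
play_rows --rows '[[[-0.667, 0.228, 0.2], [0, 0, 0], 0], [[-0.667, 0.228, 0.2], [0, 0, 0], 0], [[-0.667, 0.228, 0.2], [0, 0, 0], 0], [[-0.667, 0.228, 0.2], [0, 0, 0], 0], [[-0.667, 0.228, 0.2], [0, 0, 0], 0], [[-0.667, 0.228, 0.2], [0, 0, 0], 0], [[-0.667, 0.228, 0.2], [0, 0, 0], 0], [[-0.667, 0.228, 0.34], [0, 0, 0], 0], [[-0.667, 0.228, 0.34], [0, 0, 0], 0], [[-0.667, 0.228, 0.34], [0, 0, 0], 0]]'

```text
clock: 2.75
position: [0.4753, -0.2871, 0.2458]
ee_rot: [-2.478, -1.92, 0.006]
force: [0.2, 0.7, 0.9]
width: 0.498
```

Run:
```python
from h import *
from cell import arm
s=arm.observe(); print(s["clock"],s["position"],s["width"],s["joints"].round(2) if hasattr(s["joints"],"round") else s["joints"])
snap("wrist","w2"); crop("pics/w2.npz",0,0,640,400,1.25,"pics/w2b.png")
p=np.array([.4763,-.2875,0])
delta(s,p+[0,0,.079],toolR(TY),"grasp")
```

```text
2.75 [ 0.47527831 -0.28707971  0.24577647] 0.4977563376133227 [-0.1   0.37  0.75  1.77 -0.27  1.12  2.05]
grasp shift [-0.0007  0.0047  0.3335] turn [-0.0073 -0.0011 -0.0074] rows>= 3.335602679344529 0.0727987068831266
```

View pics/w2b.png

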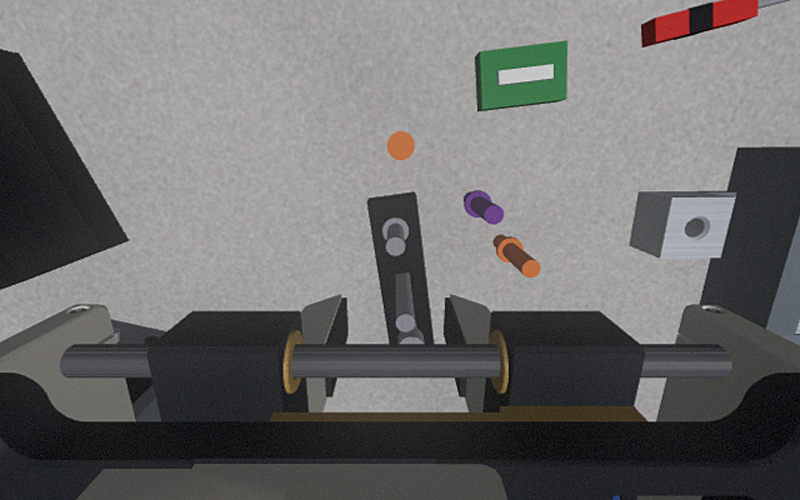

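Request:
play_rows --rows '[[[0, 0.003, 0.1], [0, 0, 0], 0], [[0, 0.003, 0.2], [0, 0, 0], 0], [[0, 0.003, 0.25], [0, 0, 0], 0], [[0, 0.003, 0.3], [0, 0, 0], 0], [[0, 0.003, 0.32], [0, 0, 0], 0], [[0, 0.003, 0.334], [0, 0, 0], 0], [[0, 0.003, 0.334], [0, 0, 0], 0]]'

```text
clock: 3.5
position: [0.4791, -0.2892, 0.0835]
ee_rot: [2.482, 1.925, 0.001]
force: [1.1, 0.1, 0.2]
width: 0.497
```

Run:
```python
from h import *
from cell import arm
s=arm.observe(); print(s["clock"],s["position"],s["width"],s["force"])
snap("scene","s2"); crop("pics/s2.npz",150,180,330,330,4,"pics/s2b.png")
```

```text
3.5 [ 0.47906935 -0.28923036  0.0835205 ] 0.49677026556943416 [1.05120496 0.107697   0.2221572 ]
```

View pics/s2b.png

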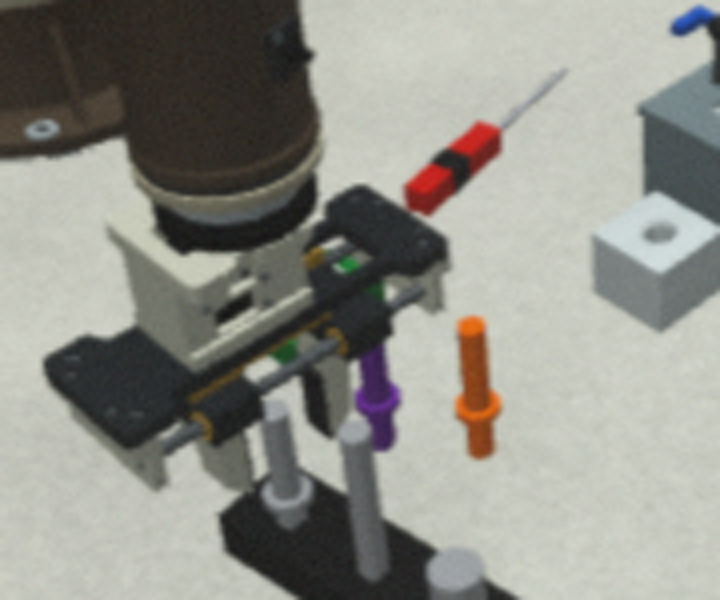

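Request:
play_rows --rows '[[[0, 0, 0], [0, 0, 0], 0], [[0, 0, 0], [0, 0, 0], 0]]'

```text
clock: 3.75
position: [0.4788, -0.2899, 0.0838]
ee_rot: [2.483, 1.923, 0.002]
force: [0.1, 0.4, 0.1]
width: 0.503
```

Run:
```python
from h import *
from cell import arm
s=arm.observe(); print(s["clock"],s["position"],s["width"],s["force"])
delta(s,[.4763,-.2875,.079],toolR(TY),"grasp")
```

```text
3.75 [ 0.47875337 -0.28985272  0.08381592] 0.502713907819813 [0.09289279 0.37647303 0.08496803]
grasp shift [ 0.0033 -0.0059  0.0096] turn [ 0.0016  0.0001 -0.008 ] rows>= 0.1178938069301564 0.0572464609698961
```

Request:
play_rows --rows '[[[0.003, -0.005, 0.009], [0, 0, 0], 0], [[0.003, -0.005, 0.009], [0, 0, 0], 0], [[0.003, -0.005, 0.009], [0, 0, 0], -0.9], [[0.003, -0.005, 0.009], [0, 0, 0], -0.9], [[0.003, -0.005, 0.009], [0, 0, 0], -0.9], [[0.003, -0.005, 0.009], [0, 0, 0], -0.9], [[0.003, -0.005, 0.009], [0, 0, 0], -0.9], [[0.003, -0.005, 0.009], [0, 0, 0], -0.9]]' --newtons 35

```text
clock: 4.55
position: [0.4761, -0.2876, 0.0783]
ee_rot: [2.484, 1.924, 0.0]
force: [-0.1, -0.3, 0.7]
width: 0.168
```

Run:
```python
from h import *
from cell import arm
s=arm.observe(); print(s["clock"],s["position"],s["width"],s["width"]*92,s["force"])
delta(s,[.4763,-.2875,.19],toolR(TY),"lift")
delta(s,[.5458,-.0033,.19],toolR(TY),"over")
```

```text
4.55 [ 0.47614859 -0.28755168  0.07834022] 0.16791042892393557 15.447759461002072 [-0.11818231 -0.30032615  0.67402218]
lift shift [ 2.000e-04  3.000e-04 -2.233e-01] turn [ 0.0001 -0.     -0.0081] rows>= 2.2331978719997685 0.05680158132796479
over shift [ 0.5853 -0.0073 -0.2233] turn [ 0.0001 -0.     -0.0081] rows>= 6.264766241305542 0.05680158132796479
```

Request:
play_rows --rows '[[[0, 0, -0.06], [0, 0, 0], -0.9], [[0, 0, -0.12], [0, 0, 0], -0.9], [[0, 0, -0.2], [0, 0, 0], -0.9], [[0, 0, -0.28], [0, 0, 0], -0.9], [[0, 0, -0.32], [0, 0, 0], -0.9], [[0.1, 0, -0.32], [0, 0, 0], -0.9], [[0.2, 0, -0.32], [0, 0, 0], -0.9], [[0.3, -0.005, -0.32], [0, 0, 0], -0.9], [[0.4, -0.007, -0.32], [0, 0, 0], -0.9], [[0.48, -0.007, -0.32], [0, 0, 0], -0.9]]'

```text
clock: 5.55
position: [0.5328, -0.0509, 0.2382]
ee_rot: [-2.481, -1.925, -0.001]
force: [0.5, -0.1, -0.9]
width: 0.169
```

Run:
```python
from h import *
from cell import arm
s=arm.observe(); print(s["clock"],s["position"],s["width"],s["force"])
delta(s,[.5458,-.0033,.16],toolR(TY),"over")
snap("wrist","w3"); crop("pics/w3.npz",0,0,640,400,1.25,"pics/w3b.png")
```

```text
5.55 [ 0.5327872  -0.0509451   0.23819221] 0.16948665808925364 [ 0.52160503 -0.14958545 -0.85979695]
over shift [0.0986 0.0016 0.1565] turn [-0.0005 -0.0009 -0.0063] rows>= 1.8496929529115498 0.04483041136723887
```

View pics/w3b.png

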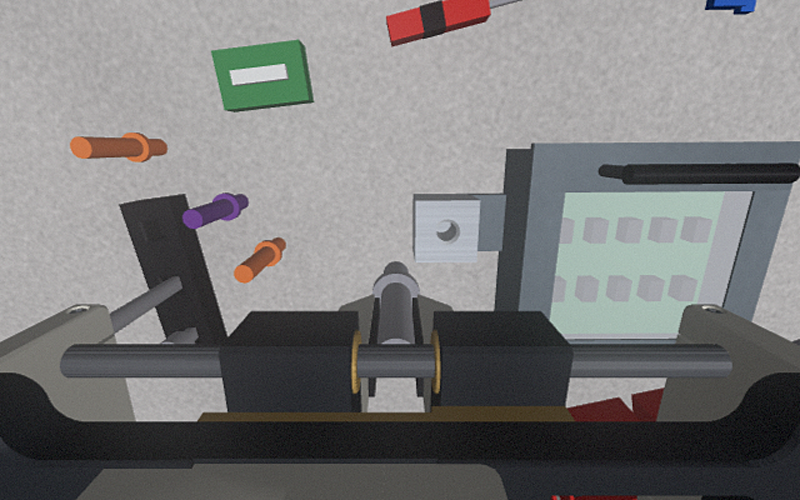

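Request:
play_rows --rows '[[[0.09, 0.001, 0], [0, 0, 0], -0.9], [[0.098, 0.001, 0.05], [0, 0, 0], -0.9], [[0.098, 0.001, 0.1], [0, 0, 0], -0.9], [[0.098, 0.001, 0.15], [0, 0, 0], -0.9], [[0.098, 0.001, 0.15], [0, 0, 0], -0.9], [[0.098, 0.001, 0.15], [0, 0, 0], -0.9]]'

```text
clock: 6.2
position: [0.5453, -0.0075, 0.1636]
ee_rot: [-2.484, -1.923, 0.001]
force: [1.1, 0.2, -1.8]
width: 0.164
```

Run:
```python
from h import *
from cell import arm
s=arm.observe(); print(s["clock"],s["position"],s["width"],s["force"])
delta(s,[.5458,-.0033,.135],toolR(TY),"mouth")
delta(s,[.5458,-.0033,.0833],toolR(TY),"home")
snap("wrist","w4"); crop("pics/w4.npz",200,160,440,320,3.3,"pics/w4b.png")
snap("top","t4"); crop("pics/t4.npz",260,140,420,260,4,"pics/t4b.png")
snap("scene","s4"); crop("pics/s4.npz",240,120,400,270,4,"pics/s4b.png")
```

```text
6.2 [ 0.54533699 -0.00749765  0.16359201] 0.16389344693493976 [ 1.0551413   0.24704986 -1.79170248]
mouth shift [ 0.0084 -0.0012  0.0572] turn [-0.0006  0.0006 -0.0088] rows>= 0.5780441382939782 0.06204133826273317
home shift [ 0.0085 -0.0011  0.1606] turn [-0.0006  0.0006 -0.0088] rows>= 1.6080598481397204 0.06204133826273317
```

View pics/w4b.png

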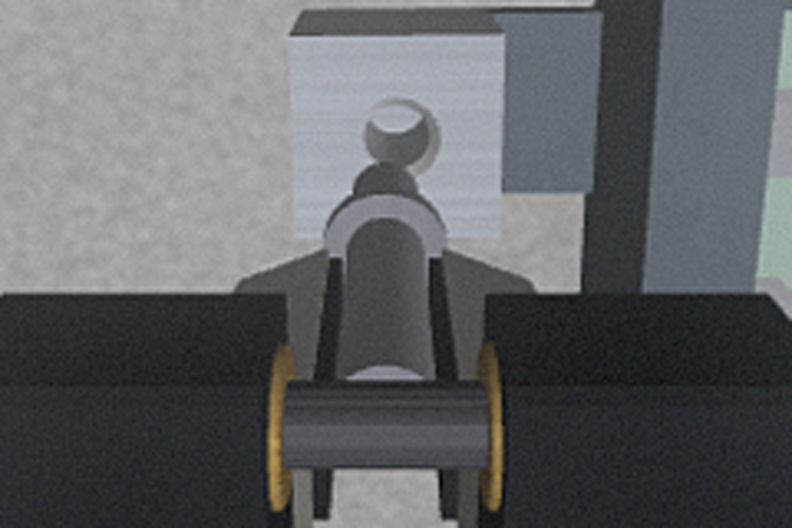

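View pics/s4b.png

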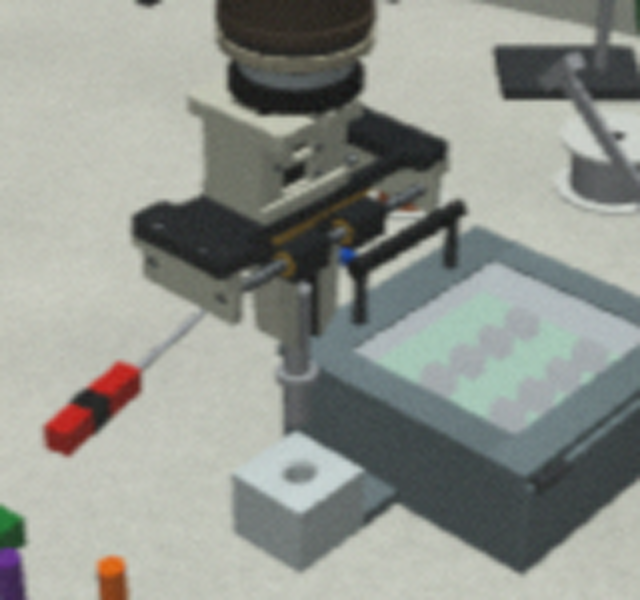

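Request:
play_rows --rows '[[[0.009, -0.001, 0.02], [0, 0, -0.008], -0.9], [[0.009, -0.001, 0.04], [0, 0, -0.008], -0.9], [[0.009, -0.001, 0.05], [0, 0, -0.008], -0.9], [[0.009, -0.001, 0.05], [0, 0, -0.008], -0.9]]'

```text
clock: 6.75
position: [0.5454, -0.0024, 0.1372]
ee_rot: [-2.475, -1.933, 0.003]
force: [-0.2, 1.0, -0.6]
width: 0.164
```

Run:
```python
from h import *
from cell import arm
print("bore from w4",atz("pics/w4.npz",*fz(402,135,200,160,3.3),.05))
s=arm.observe(); print(s["clock"],s["position"],s["width"],s["force"])
delta(s,[.5458,-.0033,.0833],toolR(TY),"home")
snap("wrist","w5"); crop("pics/w5.npz",200,160,440,320,3.3,"pics/w5b.png")
snap("scene","s5"); crop("pics/s5.npz",240,170,340,270,6,"pics/s5b.png")
```

```text
bore from w4 [ 0.54495657 -0.00264235  0.05      ]
6.75 [ 0.54539458 -0.00244373  0.13724249] 0.164314016834955 [-0.15313997  1.01108647 -0.55925608]
home shift [-0.0014  0.0014  0.1079] turn [-0.0017  0.0007 -0.0001] rows>= 1.0790162348931691 0.01290123347883771
```

View pics/w5b.png

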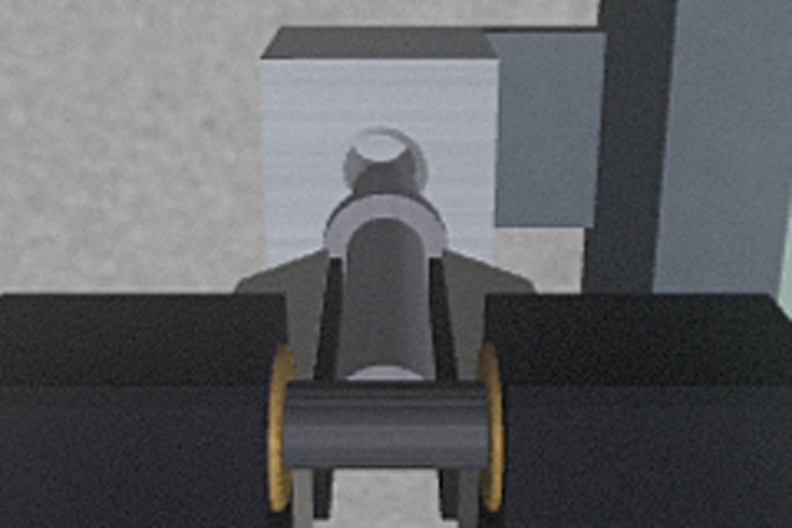

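View pics/s5b.png

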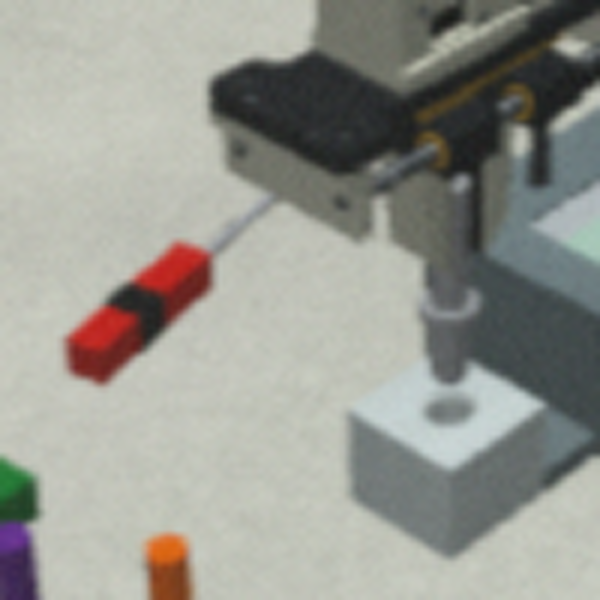

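Request:
play_rows --rows '[[[-0.001, 0, 0.02], [0, 0, 0], -0.9], [[-0.001, 0, 0.035], [0, 0, 0], -0.9], [[-0.001, 0, 0.05], [0, 0, 0], -0.9], [[-0.001, 0, 0.06], [0, 0, 0], -0.9], [[-0.001, 0, 0.06], [0, 0, 0], -0.9]]'

```text
clock: 7.35
position: [0.5455, -0.003, 0.1074]
ee_rot: [-2.475, -1.933, 0.002]
force: [-0.4, -1.0, -1.0]
width: 0.168
```

Request:
play_rows --rows '[[[0, 0, 0.015], [0, 0, 0], -0.9], [[0, 0, 0.03], [0, 0, 0], -0.9], [[0, 0, 0.042], [0, 0, 0], -0.9], [[0, 0, 0.046], [0, 0, 0], -0.9], [[0, 0, 0.046], [0, 0, 0], -0.9]]'

```text
clock: 7.85
position: [0.5469, -0.0032, 0.0871]
ee_rot: [2.476, 1.933, 0.004]
force: [-6.3, 1.1, 26.1]
width: 0.17
```

Run:
```python
from h import *
from cell import arm
s=arm.observe(); print(s["clock"],s["position"],s["force"],s["ft_torque"])
snap("wrist","w6"); crop("pics/w6.npz",200,160,440,320,3.3,"pics/w6b.png")
snap("scene","s6"); crop("pics/s6.npz",260,190,340,270,7,"pics/s6b.png")
```

```text
7.85 [ 0.54694106 -0.00323522  0.08710924] [-6.34255622  1.09571088 26.09631392] [ 0.12423752  1.57326092 -0.00415507]
```

View pics/w6b.png

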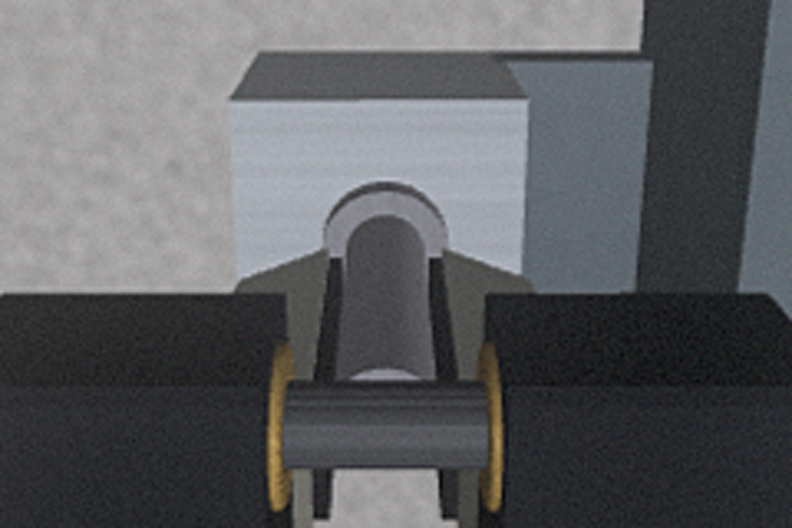

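View pics/s6b.png

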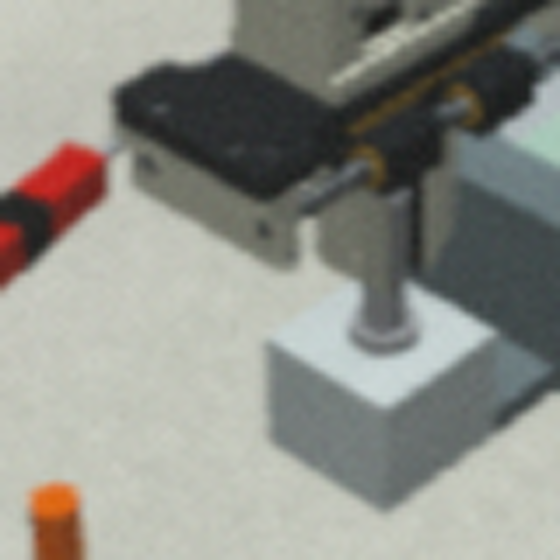

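Request:
play_rows --rows '[[[-0.0, 0, 0.038], [0, 0, 0], -0.9], [[0, 0, -0.01], [0, 0, 0], -0.3], [[0, 0, -0.01], [0, 0, 0], -0.2], [[0, 0, -0.01], [0, 0, 0], -0.2], [[0, 0, -0.01], [0, 0, 0], -0.2]]'

```text
clock: 8.45
position: [0.5457, -0.0028, 0.0898]
ee_rot: [-2.475, -1.934, 0.001]
force: [0.1, 0.2, 0.6]
width: 0.395
```

Run:
```python
from h import *
from cell import arm
s=arm.observe(); print(s["clock"],s["position"],s["force"],s["ft_torque"],s["width"])
snap("wrist","w7"); crop("pics/w7.npz",200,160,440,320,3.3,"pics/w7b.png")
snap("scene","s7"); crop("pics/s7.npz",260,190,340,270,7,"pics/s7b.png")
```

```text
8.45 [ 0.54567673 -0.00282524  0.08977104] [0.05212564 0.21210492 0.63733971] [-0.02060226 -0.03668705 -0.01100881] 0.3948546660238286
```

View pics/w7b.png

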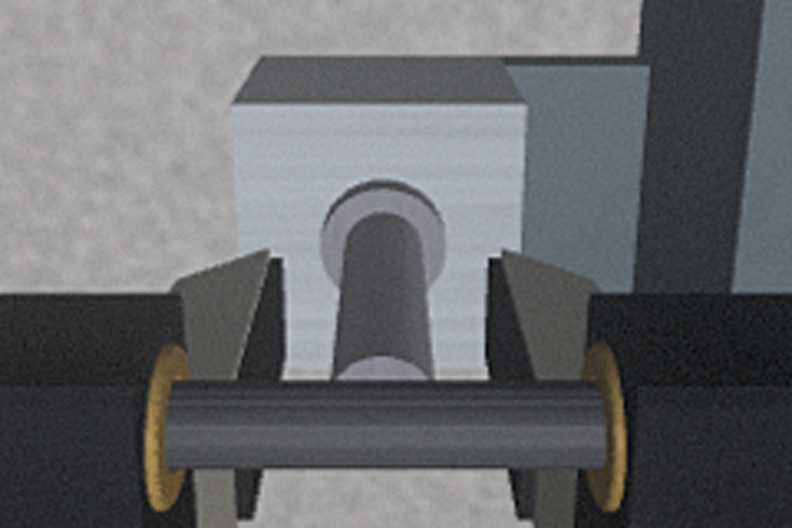

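View pics/s7b.png

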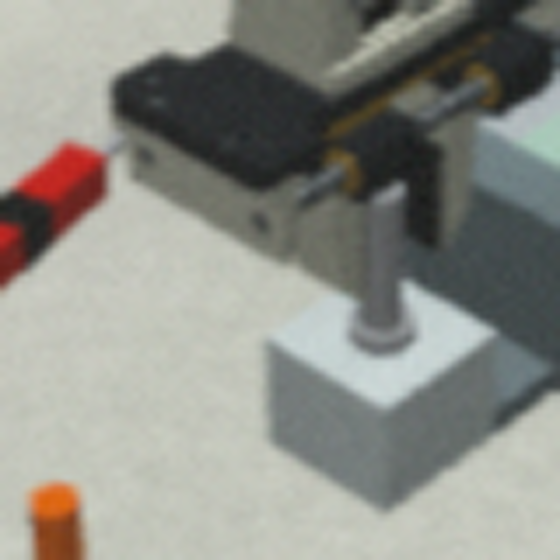

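Request:
play_rows --rows '[[[0, 0, -0.06], [0, 0, 0], -0.2], [[0, 0, -0.12], [0, 0, 0], -0.2], [[0, 0, -0.2], [0, 0, 0], -0.2], [[0, 0, -0.25], [0, 0, 0], -0.2], [[0, 0, -0.25], [0, 0, 0], -0.2]]'

```text
clock: 9.05
position: [0.5479, -0.0032, 0.2183]
ee_rot: [2.474, 1.932, 0.007]
force: [-0.4, 0.7, -0.1]
width: 0.401
```

Run:
```python
from h import *
from cell import arm
s=arm.observe(); print(s["clock"],s["position"],s["joints"])
snap("wrist","w8"); crop("pics/w8.npz",200,160,440,320,3.3,"pics/w8b.png")
snap("scene","s8"); crop("pics/s8.npz",260,190,340,270,7,"pics/s8b.png")
for z0 in (.05,.053):
  A=np.array([[.5458,-.0033,z0],[.5458,-.0033,z0+.065],[.5458,-.0033,z0+.006]])
  print([fz_ for fz_ in ((proj("pics/s8.npz",A)-[260,190]+.5)*7-.5).round(1)],[q for q in ((proj("pics/w8.npz",A)-[200,160]+.5)*3.3-.5).round(1)])
```

```text
9.05 [ 0.54786384 -0.00321207  0.21828158] [-0.6031122   0.36488617  0.68989857  1.82968541 -0.26841331  1.03621737
  1.51788514]
[array([378.9, 338.3]), array([379.1, 194.8]), array([378.9, 325.5])] [array([383. ,  86.6]), array([382.7, 142. ]), array([383. ,  90.8])]
[array([378.9, 331.9]), array([379.1, 187.9]), array([379., 319.])] [array([383. ,  88.6]), array([382.7, 145.2]), array([383. ,  92.9])]
```

View pics/w8b.png

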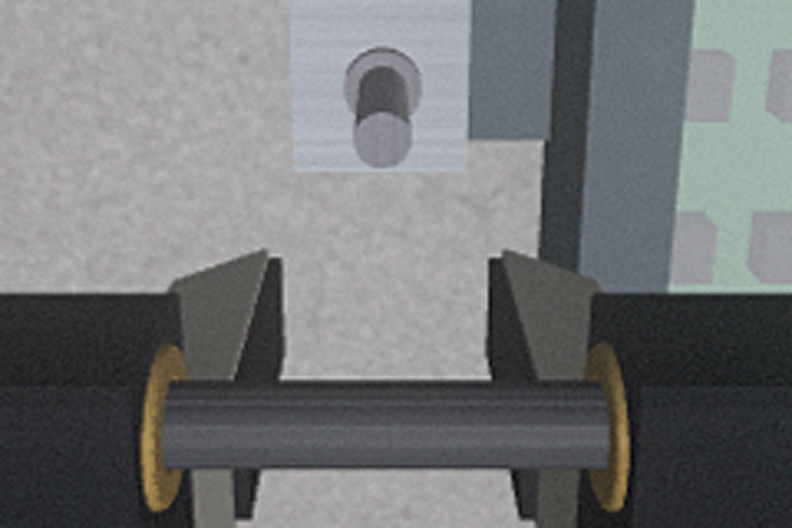

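View pics/s8b.png

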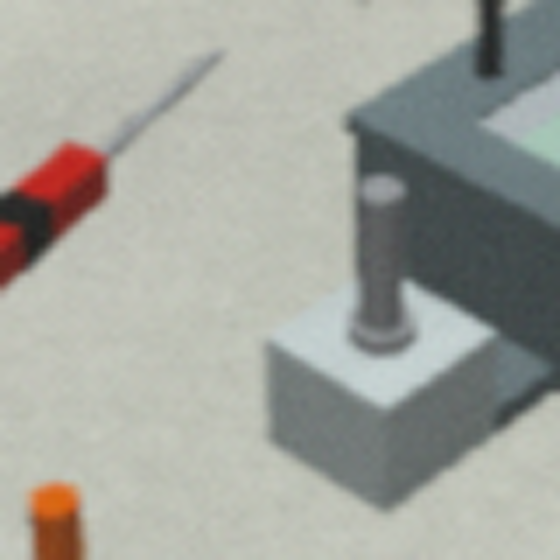

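Run:
```python
from h import *
from cell import arm
s=arm.observe()
delta(s,[.5458,-.0033,.135],toolR(TY),"above")
for n,b in (("pics/s8.npz",(.5458,-.0033)),):
  im,P=cloud(n); 
  for u,v in [(260+385/7,190+188/7),(260+330/7,190+350/7)]: print(P[int(round(v)),int(round(u))])
im,P=cloud("pics/w8.npz")
for x,y in [(383,139),(383,130),(320,130),(440,60),(350,93)]:
  u,v=fz(x,y,200,160,3.3); print(P[int(round(v)),int(round(u))].round(4))
```

```text
above shift [-1.300e-03 -1.000e-04  1.602e-01] turn [ 0.0002 -0.0005  0.0002] rows>= 1.6024925882106191 0.003916928573690453
[ 0.54974033 -0.0039647   0.11803535]
[ 0.53637362 -0.02136329  0.05225331]
[ 0.5459 -0.003   0.1129]
[ 0.5427 -0.0022  0.1143]
[ 0.5555 -0.0275  0.0498]
[0.542  0.0174 0.049 ]
[ 0.5441 -0.0139  0.056 ]
```

Request:
play_rows --rows '[[[0, -0.004, 0], [0, 0, 0], -1], [[0, -0.004, 0.05], [0, 0, 0], -1], [[0, -0.004, 0.1], [0, 0, 0], -1], [[0, -0.004, 0.14], [0, 0, 0], -1], [[0, -0.004, 0.16], [0, 0, 0], -1], [[0, -0.004, 0.16], [0, 0, 0], -1]]'

```text
clock: 9.75
position: [0.5427, -0.0026, 0.1335]
ee_rot: [-2.475, -1.933, 0.005]
force: [-0.8, -0.1, -0.1]
width: 0.006
```

Request:
play_rows --rows '[[[0, 0.005, 0.008], [0, 0, 0], -1], [[0, 0.005, 0.015], [0, 0, 0], -1], [[0, 0.005, 0.02], [0, 0, 0], -1], [[0, 0.005, 0.022], [0, 0, 0], -1]]'

```text
clock: 10.15
position: [0.5466, -0.0031, 0.1244]
ee_rot: [2.476, 1.934, 0.001]
force: [-0.2, 0.5, -0.9]
width: 0.003
```

Request:
play_rows --rows '[[[0, 0, 0.003], [0, 0, 0], -1], [[0, 0, 0.005], [0, 0, 0], -1], [[0, 0, 0.005], [0, 0, 0], -1]]'

```text
clock: 10.45
position: [0.5476, -0.0032, 0.1233]
ee_rot: [2.475, 1.933, 0.004]
force: [-2.3, -0.3, 13.5]
width: 0.006
```

Request:
play_rows --rows '[[[0, 0, -0.04], [0, 0, 0], -1], [[0, 0, -0.12], [0, 0, 0], -0.5], [[0, 0, -0.2], [0, 0, 0], 0], [[0, 0, -0.28], [0, 0, 0], 0], [[0.08, 0, -0.34], [0, 0, -0.14], 0], [[0.16, 0, -0.34], [0, 0, -0.28], 0], [[0.2, 0, -0.34], [0, 0, -0.42], 0], [[0.2, 0, -0.34], [0, 0, -0.5], 0], [[0.2, 0, -0.34], [0, 0, -0.5], 0]]'

```text
clock: 11.35
position: [0.5707, 0.0945, 0.2918]
ee_rot: [-1.888, -2.511, -0.0]
force: [0.1, -0.5, 0.1]
width: 0.5
```

Run:
```python
from h import *
from cell import arm,eyes
s=arm.observe(); print(s["clock"],s["position"],np.round(s["joints"],2),s["width"])
c=eyes.get_calibration("wrist"); R0=Ro.from_rotvec(s["ee_rot"]).as_matrix()
print("cam in tool",R0.T@(-c["R"].T@c["t"]-s["position"]), (R0.T@c["R"].T).round(2))
delta(s,[.532,.1798,.20],toolR(TX),"TX");delta(s,[.532,.1798,.20],toolR(-TX),"-TX")
snap("wrist","w9"); crop("pics/w9.npz",0,0,640,400,1.25,"pics/w9b.png")
```

```text
11.35 [0.57068007 0.09452609 0.29181838] [-0.67  0.34  0.57  1.64 -0.19  1.22  1.79] 0.500360093440177
cam in tool [ 8.23701036e-05 -7.71806441e-02 -1.49610745e-01] [[ 1.   -0.   -0.  ]
 [ 0.    0.96  0.29]
 [ 0.   -0.29  0.96]]
TX shift [ 0.1853 -0.0269  0.1836] turn [-0.0000e+00 -1.0000e-04  2.0023e+00] rows>= 2.6228535540008666 13.985493989769738
-TX shift [ 0.1853 -0.0269  0.1836] turn [ 1.000e-04 -0.000e+00 -9.977e-01] rows>= 2.6228535540008666 6.969104398067404
```

View pics/w9b.png

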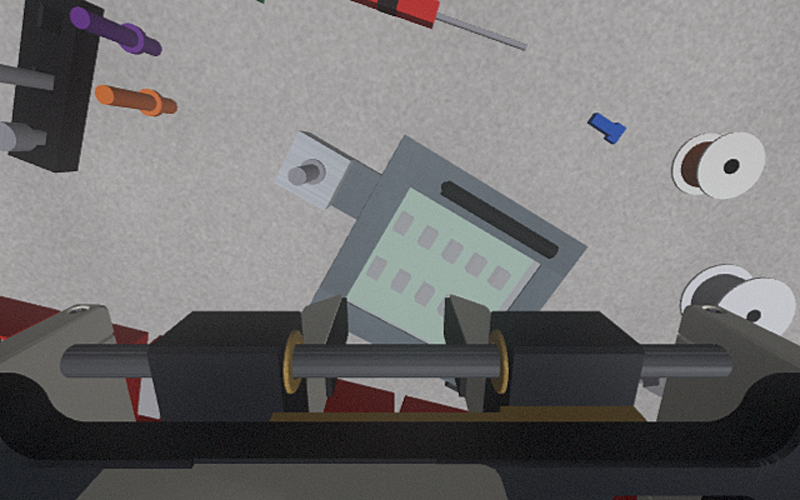

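Request:
play_rows --rows '[[[0.05, 0, 0], [0, 0, 0.14], 0], [[0.1, -0.02, 0], [0, 0, 0.28], 0], [[0.15, -0.027, 0], [0, 0, 0.42], 0], [[0.185, -0.027, 0], [0, 0, 0.56], 0], [[0.185, -0.027, 0], [0, 0, 0.7], 0], [[0.185, -0.027, 0], [0, 0, 0.84], 0], [[0.185, -0.027, 0], [0, 0, 0.98], 0]]'

```text
clock: 12.1
position: [0.5322, 0.1783, 0.292]
ee_rot: [-2.885, -1.243, -0.0]
force: [-0.6, -0.2, 0.1]
width: 0.499
```

Run:
```python
from h import *
from cell import arm,eyes
s=arm.observe(); print(s["clock"],s["position"],np.round(s["joints"],2),s["width"])
delta(s,[.532,.1798,.25],toolR(TX),"TX")
```

```text
12.1 [0.53220393 0.17833233 0.29201524] [-0.99  0.34  0.78  1.69 -0.25  1.22  0.66] 0.4991567538009546
TX shift [ 0.0018 -0.0023  0.084 ] turn [-1.00e-04 -2.00e-04  1.01e+00] rows>= 0.8408272067108714 7.054488447550506
```

Request:
play_rows --rows '[[[0.001, -0.002, 0.0], [0, 0, 0.14], 0], [[0.001, -0.002, 0.0], [0, 0, 0.28], 0], [[0.001, -0.002, 0], [0, 0, 0.42], 0], [[0.001, -0.002, 0], [0, 0, 0.56], 0], [[0.001, -0.002, 0], [0, 0, 0.7], 0], [[0.001, -0.002, 0], [0, 0, 0.84], 0], [[0.001, -0.002, 0.04], [0, 0, 0.98], 0], [[0.001, -0.002, 0.084], [0, 0, 1.0], 0], [[0.001, -0.002, 0.084], [0, 0, 1.0], 0]]'

```text
clock: 13.0
position: [0.5303, 0.1795, 0.2478]
ee_rot: [3.119, -0.356, -0.005]
force: [0.2, -0.4, 0.7]
width: 0.499
```

Run:
```python
from h import *
from cell import arm,eyes
s=arm.observe(); print(s["clock"],s["position"],np.round(s["joints"],2),s["width"])
snap("wrist","w10"); crop("pics/w10.npz",0,0,640,400,1.25,"pics/w10b.png")
delta(s,[.532,.1798,.112],toolR(TX),"TX")
```

```text
13.0 [0.53030356 0.17945084 0.24779009] [-1.13  0.45  1.02  1.77 -0.41  1.16 -0.21] 0.4988023649397887
TX shift [ 0.004  -0.0021  0.2716] turn [0.0023 0.0029 0.0162] rows>= 2.7160227969809467 0.11621811746185708
```

View pics/w10b.png

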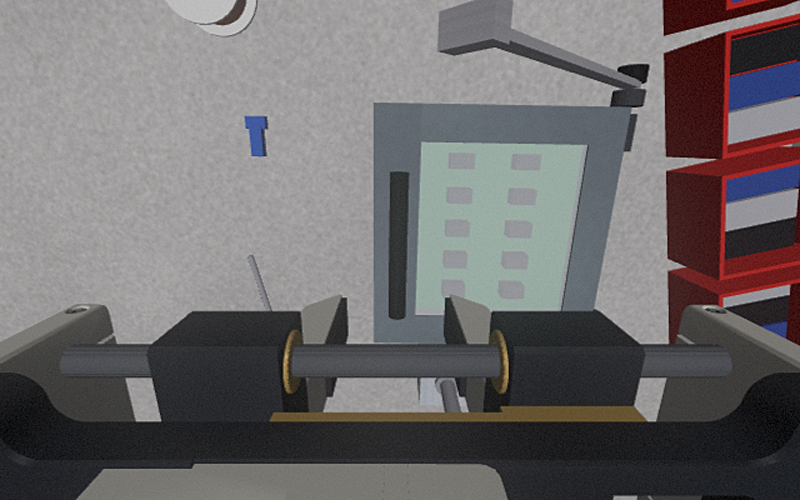

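Run:
```python
from h import *
n="pics/w10.npz"
crop(n,330,0,550,110,3.6,"pics/w10c.png")
im,P=cloud(n)
H=np.array([.532,.1798,.123])+.188*TX; H[2]=.07
L=np.stack([(P-H)@TX,(P-H)@TY,P[...,2]-.07],-1)
m=(L[...,1]>.112)&(L[...,1]<.145)&(L[...,2]>.012)
v,u=np.nonzero(m); print(u.min(),u.max(),v.min(),v.max(),m.sum())
q=L[m]; r=np.hypot(q[:,0],q[:,2])
for a,b in [(.02,.06),(.06,.1),(.1,.14),(.14,.18),(.18,.2),(.2,.23)]:
    k=(r>a)&(r<b); print(a,b,k.sum(),np.median(q[k],0).round(4),np.median(np.arctan2(q[k,2],-q[k,0])).round(3))
```

```text
350 514 0 81 3815
0.02 0.06 192 [-0.0271  0.1242  0.0312] 0.882
0.06 0.1 263 [-0.0574  0.1243  0.0586] 0.817
0.1 0.14 356 [-0.0873  0.1244  0.0857] 0.793
0.14 0.18 522 [-0.1166  0.1244  0.1126] 0.781
0.18 0.2 207 [-0.1343  0.1251  0.1297] 0.777
0.2 0.23 2229 [-0.1583  0.1253  0.1522] 0.767
```

View pics/w10c.png

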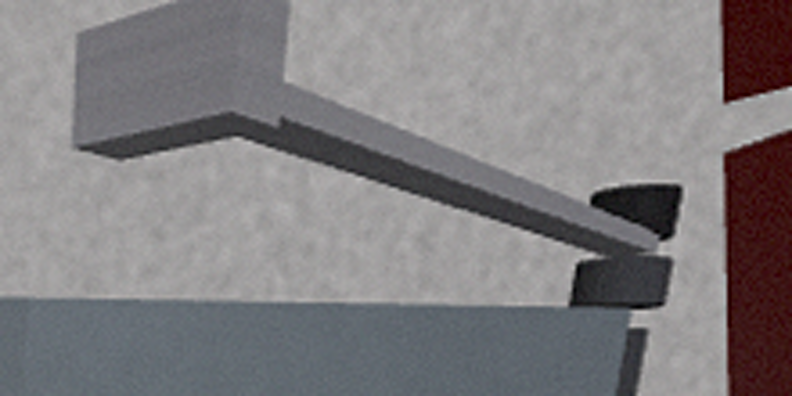

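Run:
```python
from h import *
n="pics/w10.npz"
im,P=cloud(n)
H=np.array([.532,.1798,.123])+.188*TX; H[2]=.07
L=np.stack([(P-H)@TX,(P-H)@TY,P[...,2]-.07],-1)
r=np.hypot(L[...,0],L[...,2])
for lo,hi in [(.03,.19),(.05,.18),(.08,.19)]:
    m=(L[...,1]>.121)&(L[...,1]<.128)&(L[...,2]>.012)&(r>lo)&(r<hi)
    q=L[m]
    c=q[:,[0,2]].mean(0); w=np.linalg.svd(q[:,[0,2]]-c,full_matrices=False)[2][0]
    th=np.arctan2(abs(w[1]),abs(w[0])); res=(q[:,[0,2]]-c)@[-w[1],w[0]]
    off=abs(np.cross(w,c)); print(len(q),th,res.std(),"offset of line from hinge",off)
v,u=np.mgrid[:400,:640]
m=(u>305)&(u<490)&(v>86)&(v<110)
q=L[m&(np.abs(L[...,2])<.03)]; A=np.c_[q[:,:2],np.ones(len(q))]; print("cover plane slopes",np.linalg.lstsq(A,q[:,2],rcond=None)[0])
m=(L[...,2]>.04)&(L[...,2]<.075)&(abs(L[...,1])<.065)&(L[...,0]<-.16)&(u>300)&(u<340)&(v>130)&(v<260); print("handle top",np.median(L[m],0),m.sum(), L[m].min(0),L[m].max(0))
# flag faces
m=(L[...,1]>.112)&(L[...,1]<.145)&(r>.2)
print("flag range",np.percentile(L[m],[2,98],axis=0))
```

```text
1282 0.7379995146260575 0.0039060903958519303 offset of line from hinge 0.004462096845569551
1056 0.7370118893776604 0.003911609404451885 offset of line from hinge 0.004555819789985004
1038 0.7387219262682179 0.003904665613213306 offset of line from hinge 0.0043534337712638205
cover plane slopes [ 0.00146462 -0.00187384  0.00770123]
handle top [-0.18793254  0.00474034  0.058326  ] 1675 [-0.19483663 -0.05869972  0.04677151] [-0.18082233  0.05770244  0.0616925 ]
flag range [[-0.57779646  0.11287719 -0.07212006]
 [-0.1471865   0.14417873  0.15881617]]<stdin>:12: DeprecationWarning: Arrays of 2-dimensional vectors are deprecated. Use arrays of 3-dimensional vectors instead. (deprecated in NumPy 2.0)
```

Request:
play_rows --rows '[[[0.003, -0.001, 0.08], [0, 0, 0.01], 0], [[0.003, -0.001, 0.16], [0, 0, 0.01], 0], [[0.003, -0.001, 0.22], [0, 0, 0.01], 0], [[0.003, -0.001, 0.25], [0, 0, 0.01], 0], [[0.003, -0.001, 0.265], [0, 0, 0.01], 0], [[0.003, -0.001, 0.27], [0, 0, 0.01], 0], [[0.003, -0.001, 0.27], [0, 0, 0.01], 0]]'

```text
clock: 13.75
position: [0.5343, 0.1804, 0.1159]
ee_rot: [-3.119, 0.367, -0.002]
force: [0.1, 1.1, -0.1]
width: 0.5
```

Run:
```python
from h import *
from cell import arm,eyes
s=arm.observe(); print(s["clock"],s["position"],np.round(s["joints"],2),s["force"])
delta(s,[.532,.1798,.112],toolR(TX),"TX")
snap("wrist","w11"); crop("pics/w11.npz",0,0,640,400,1.25,"pics/w11b.png")
```

```text
13.75 [0.53429552 0.18041853 0.11594757] [-1.02  0.6   0.88  1.91 -0.58  0.91 -0.08] [ 0.11329607  1.06259806 -0.09323273]
TX shift [-0.0042  0.0023  0.0079] turn [-0.001  -0.0013  0.0097] rows>= 0.09216348101006563 0.06886568485473515
```

View pics/w11b.png

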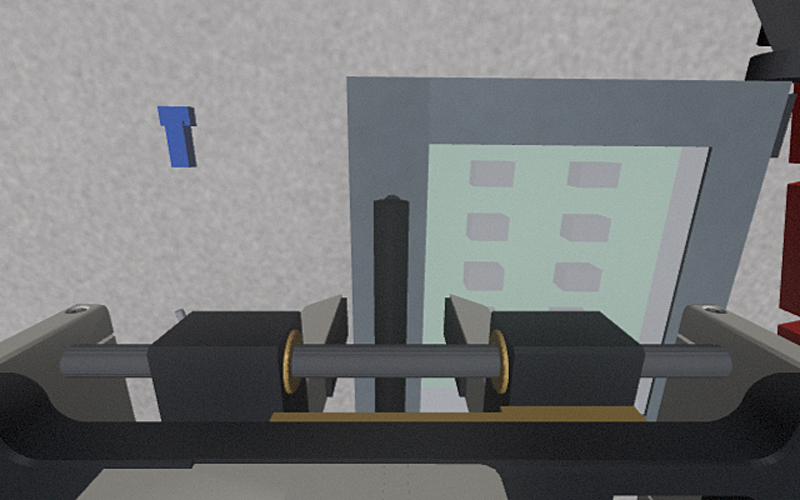

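Request:
play_rows --rows '[[[-0.004, 0.001, 0.008], [0, 0, 0.01], 0], [[-0.004, 0.001, 0.008], [0, 0, 0.01], 0], [[-0.004, 0.001, 0.008], [0, 0, 0.01], -1], [[-0.004, 0.001, 0.008], [0, 0, 0.01], -1], [[-0.004, 0.001, 0.008], [0, 0, 0.01], -1], [[-0.004, 0.001, 0.008], [0, 0, 0.01], -1], [[-0.004, 0.001, 0.008], [0, 0, 0.01], -1], [[-0.004, 0.001, 0.008], [0, 0, 0.01], -1]]' --newtons 45

```text
clock: 14.6
position: [0.5319, 0.1802, 0.1109]
ee_rot: [3.118, -0.383, 0.002]
force: [2.9, -0.1, -0.8]
width: 0.138
```

```bash
cat >> h.py <<'E'
HG=np.array([.532,.1798,0])+.188*TX; HG[2]=.07
def cov(th):
    """TCP pose gripping the bar with cover at th (tool normal to cover), bar tcp offset 11mm ahead"""
    bar=HG+(-.188*np.cos(th)+.053*np.sin(th))*TX+np.array([0,0,1])*(.188*np.sin(th)+.053*np.cos(th))
    return bar
def tilt(a): # tool down dir when leaning a toward hinge
    down=-(np.cos(a)*np.array([0,0,1])+np.sin(a)*TX); jaw=np.cos(a)*TX-np.sin(a)*np.array([0,0,1]); return toolR(jaw,down)
def barang(s):
    R=Ro.from_rotvec(s["ee_rot"]).as_matrix(); g=np.array(s["position"])-.011*R[:,2]; d=g-HG
    return np.arctan2(d[2],-d@TX)-np.arctan2(.053,.188), np.hypot(d[2],d@TX), d@TY, np.arctan2(-R[:,2]@TX,-R[2,2])
E
python3 - <<'E'
from h import *
from cell import arm,eyes
s=arm.observe(); print(s["clock"],s["position"],np.round(s["joints"],2),s["force"],s["width"]*92)
print(barang(s), np.hypot(.188,.053))
p0,R0=np.array(s["position"]),Ro.from_rotvec(s["ee_rot"]).as_matrix()
g0=p0-.011*R0[:,2]
for th in np.arange(0.075,.751,.075):
    R=tilt(th)@tilt(0).T@R0
    g=g0+cov(th)-cov(0); delta(s,g+.011*R[:,2],R,f"{th:.3f}")
E
```

```text
14.6 [0.53190661 0.18017801 0.11094252] [-1.02  0.6   0.88  1.92 -0.59  0.9  -0.08] [ 2.94967558 -0.14727074 -0.82936965] 12.688478124954411
(np.float64(-0.005482579555348255), np.float64(0.19523032053883502), np.float64(0.00034295897831599503), np.float64(-0.0010536605779917368)) 0.1953279293905508
0.075 shift [ 0.0074 -0.     -0.0279] turn [-0.     -0.0716  0.    ] rows>= 0.28886687365327485 0.5002541866683556
0.150 shift [ 0.0168 -0.     -0.0552] turn [-0.     -0.1432  0.    ] rows>= 0.577327575867038 1.000508373336711
0.225 shift [ 0.0283 -0.     -0.0817] turn [-1.000e-04 -2.149e-01  0.000e+00] rows>= 0.8649765063134305 1.5007625600050662
0.300 shift [ 0.0417 -0.     -0.1073] turn [-1.000e-04 -2.865e-01  0.000e+00] rows>= 1.151409206084873 2.0010167466734226
0.375 shift [ 0.057  -0.     -0.1318] turn [-1.000e-04 -3.581e-01  0.000e+00] rows>= 1.4362229263977557 2.501270933341779
0.450 shift [ 0.0741 -0.     -0.1551] turn [-1.000e-04 -4.297e-01  0.000e+00] rows>= 1.719017194891543 3.0015251200101334
0.525 shift [ 0.0929 -0.     -0.177 ] turn [-2.000e-04 -5.013e-01  1.000e-04] rows>= 1.9993943787270376 3.5017793066784892
0.600 shift [ 1.133e-01 -1.000e-04 -1.975e-01] turn [-2.00e-04 -5.73e-01  1.00e-04] rows>= 2.2769602436920455 4.002033493346845
0.675 shift [ 1.352e-01 -1.000e-04 -2.164e-01] turn [-2.000e-04 -6.446e-01  1.000e-04] rows>= 2.551324508528256 4.502287680015199
0.750 shift [ 1.584e-01 -1.000e-04 -2.336e-01] turn [-2.000e-04 -7.162e-01  1.000e-04] rows>= 2.8221013936999673 5.002541866683555
```

Request:
play_rows --rows '[[[0.0037, 0, -0.014], [0, -0.036, 0], -1], [[0.0074, 0, -0.0279], [0, -0.0716, 0], -1], [[0.012, 0, -0.0416], [0, -0.107, 0], -1], [[0.0168, 0, -0.0552], [0, -0.143, 0], -1], [[0.0224, 0, -0.0685], [0, -0.179, 0], -1], [[0.0283, 0, -0.0817], [0, -0.215, 0], -1], [[0.0349, 0, -0.0946], [0, -0.251, 0], -1], [[0.0417, 0, -0.1073], [0, -0.2865, 0], -1], [[0.0417, 0, -0.1073], [0, -0.2865, 0], -1]]'

```text
clock: 15.5
position: [0.5511, 0.1754, 0.1638]
ee_rot: [-3.047, 0.375, 0.466]
force: [-4.2, 2.2, -5.5]
width: 0.14
```

Run:
```python
from h import *
from cell import arm,eyes
s=arm.observe(); print(s["clock"],s["position"],np.round(s["joints"],2),s["force"],s["width"]*92)
print(barang(s), np.hypot(.188,.053))
p0,R0=np.array(s["position"]),Ro.from_rotvec(s["ee_rot"]).as_matrix()
g0=p0-.011*R0[:,2]; t0=barang(s)[0]
for th in np.arange(0.35,.741,.05):
    R=tilt(th)@tilt(t0).T@R0
    g=g0+cov(th)-cov(t0); delta(s,g+.011*R[:,2],R,f"{th:.3f}")
snap("scene","s12"); crop("pics/s12.npz",240,90,440,240,4,"pics/s12b.png")
```

```text
15.5 [0.55112293 0.17536935 0.16381992] [-0.79  0.7   0.82  1.59 -0.58  1.4  -0.07] [-4.19063821  2.19229047 -5.46189115] 12.884017859163421
(np.float64(0.28875681118323215), np.float64(0.19528518185701377), np.float64(0.0003291999313042096), np.float64(0.3032770123770964)) 0.1953279293905508
0.350 shift [ 0.0055  0.     -0.023 ] turn [-0.     -0.0585 -0.    ] rows>= 0.23610519558562554 0.4084954881401161
0.400 shift [ 0.0111  0.     -0.0414] turn [-1.000e-04 -1.062e-01 -0.000e+00] rows>= 0.4287114618754881 0.7419982792523532
0.450 shift [ 0.0175 -0.     -0.0596] turn [-1.00e-04 -1.54e-01 -0.00e+00] rows>= 0.621049797456836 1.0755010703645895
0.500 shift [ 0.0249 -0.     -0.0774] turn [-1.000e-04 -2.017e-01 -0.000e+00] rows>= 0.8129999971308228 1.4090038614768277
0.550 shift [ 0.0331 -0.     -0.0948] turn [-2.000e-04 -2.495e-01 -0.000e+00] rows>= 1.0044420982708904 1.7425066525890642
0.600 shift [ 0.0422 -0.     -0.1118] turn [-2.000e-04 -2.972e-01 -1.000e-04] rows>= 1.195256455795543 2.076009443701301
0.650 shift [ 0.0521 -0.     -0.1284] turn [-2.00e-04 -3.45e-01 -1.00e-04] rows>= 1.3853238169425985 2.4095122348135383
0.700 shift [ 0.0629 -0.     -0.1444] turn [-3.000e-04 -3.927e-01 -1.000e-04] rows>= 1.574525395798303 2.7430150259257746
```

View pics/s12b.png

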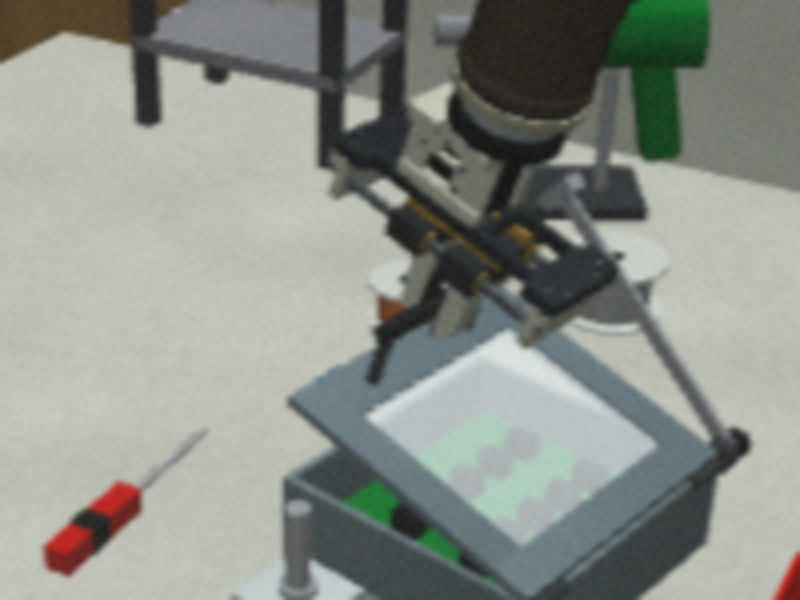

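Request:
play_rows --rows '[[[0.0055, 0, -0.023], [0, -0.0585, 0], -1], [[0.0111, 0, -0.0414], [0, -0.106, 0], -1], [[0.0175, 0, -0.0596], [0, -0.154, 0], -1], [[0.0249, 0, -0.0774], [0, -0.202, 0], -1], [[0.0331, 0, -0.0948], [0, -0.2495, 0], -1], [[0.0422, 0, -0.1118], [0, -0.297, 0], -1], [[0.0521, 0, -0.1284], [0, -0.345, 0], -1], [[0.0629, 0, -0.1444], [0, -0.393, 0], -1], [[0.0629, 0, -0.1444], [0, -0.393, 0], -1]]'

```text
clock: 16.45
position: [0.6013, 0.1629, 0.2234]
ee_rot: [-2.844, 0.35, 1.061]
force: [-6.3, 1.7, -4.6]
width: 0.136
```

Run:
```python
from h import *
from cell import arm,eyes
s=arm.observe(); print(s["clock"],s["position"],np.round(s["joints"],2),s["force"],s["width"]*92)
print(barang(s), np.hypot(.188,.053))
p0,R0=np.array(s["position"]),Ro.from_rotvec(s["ee_rot"]).as_matrix()
g0=p0-.011*R0[:,2]; t0=barang(s)[0]
for th in (.72,.738):
    R=tilt(th)@tilt(t0).T@R0
    g=g0+cov(th)-cov(t0); delta(s,g+.011*R[:,2],R,f"{th:.3f}")
snap("scene","s13"); crop("pics/s13.npz",270,80,440,240,4.5,"pics/s13b.png")
snap("wrist","w13"); crop("pics/w13.npz",0,0,640,400,1.25,"pics/w13b.png")
snap("top","t13"); crop("pics/t13.npz",190,110,390,250,4,"pics/t13b.png")
```

```text
16.45 [0.60125092 0.16294219 0.22341299] [-0.43  0.93  0.59  1.04 -0.6   2.   -0.17] [-6.29405758  1.71470581 -4.61943587] 12.541646746543794
(np.float64(0.7007395556561837), np.float64(0.1953222698402328), np.float64(0.000381392517081431), np.float64(0.7140402715470541)) 0.1953279293905508
0.720 shift [ 0.0016 -0.     -0.0073] turn [-0.     -0.0184  0.    ] rows>= 0.07425840798296066 0.12846823893449205
0.738 shift [ 0.0032 -0.     -0.014 ] turn [-0.     -0.0356  0.    ] rows>= 0.1436510985051493 0.24852924373489838
```

View pics/s13b.png

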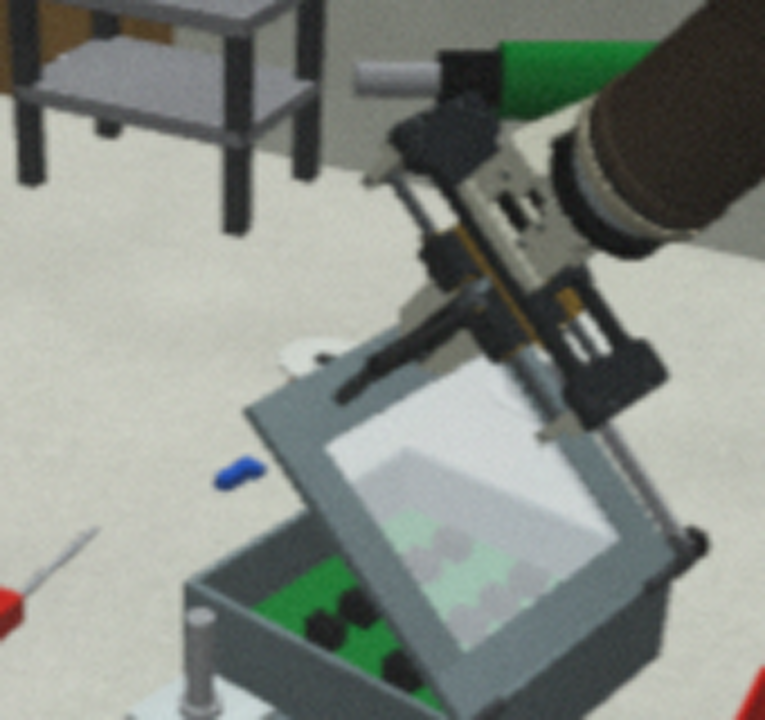

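View pics/w13b.png

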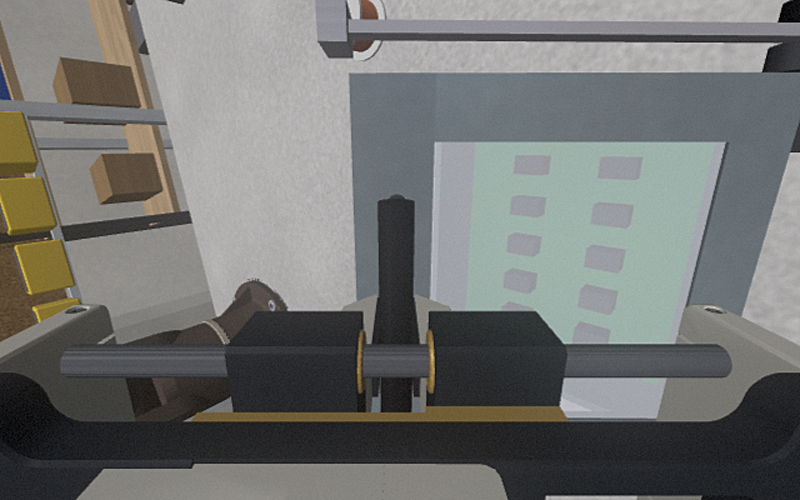

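View pics/t13b.png

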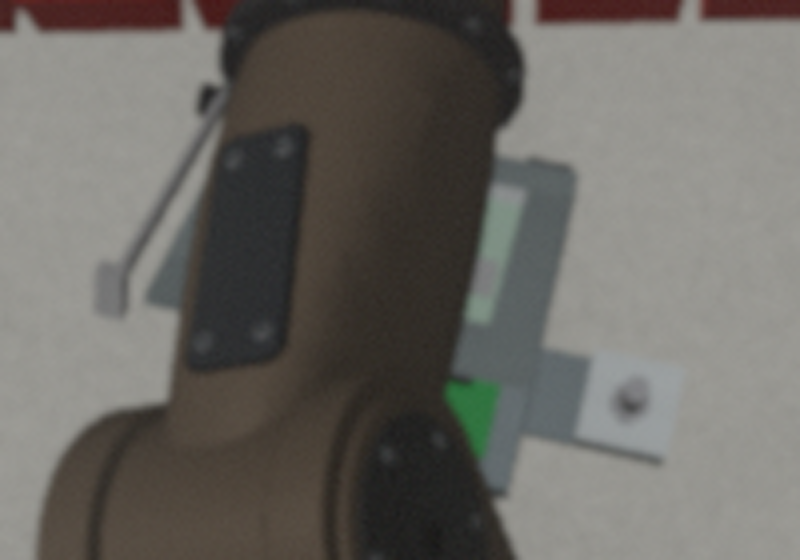

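```bash
cat >> h.py <<'E'
def rel(n):
    im,P=cloud(n)
    L=np.stack([(P-HG)@TX,(P-HG)@TY,P[...,2]-.07],-1)
    r=np.hypot(L[...,0],L[...,2]); a=np.arctan2(L[...,2],-L[...,0])
    def fit(q):
        for _ in range(3):
            c=q.mean(0); w=np.linalg.svd(q-c,full_matrices=False)[2][0]; e=(q-c)@[-w[1],w[0]]; q=q[abs(e)<2.5*e.std()+1e-4]
        return np.arctan2(abs(w[1]),abs(w[0])),len(q),e.std(),abs(w[0]*c[1]-w[1]*c[0])
    m=(L[...,1]>.1235)&(L[...,1]<.1275)&(r>.05)&(r<.19)&(a>.5)&(a<1)
    print("marker",fit(L[m][:,[0,2]]))
    m=(L[...,1]>.075)&(L[...,1]<.105)&(r>.02)&(r<.2)&(a>.5)&(a<1)
    print("cover",fit(L[m][:,[0,2]]))
E
python3 - <<'E'
from h import *
from cell import arm
s=arm.observe(); print(s["joints"])
rel("pics/w13.npz"); rel("pics/w10.npz")
E
```

```text
[-0.43839723  0.92894095  0.5928423   1.04198322 -0.59657139  2.00017307
 -0.16752332]
marker (np.float64(0.7371645094863616), 3226, np.float64(0.0038173884178701965), np.float64(0.005004348109012034))
cover (np.float64(0.7052929141272961), 15652, np.float64(0.000845856091016954), np.float64(0.007377645638191481))
marker (np.float64(0.7384886579313461), 1134, np.float64(0.003926252677802444), np.float64(0.0042258494782208))h.py:58: RuntimeWarning: Mean of empty slice.
  c=q.mean(0); w=np.linalg.svd(q-c,full_matrices=False)[2][0]; e=(q-c)@[-w[1],w[0]]; q=q[abs(e)<2.5*e.std()+1e-4]
  ret = um.true_divide(
Traceback (most recent call last):
  File "h.py", line 63, in rel
    print("cover",fit(L[m][:,[0,2]]))
                  ~~~^^^^^^^^^^^^^^^
  File "h.py", line 58, in fit
    c=q.mean(0); w=np.linalg.svd(q-c,full_matrices=False)[2][0]; e=(q-c)@[-w[1],w[0]]; q=q[abs(e)<2.5*e.std()+1e-4]
                   ~~~~~~~~~~~~~~~~~~~~~~~~~~~~~~~~~~~~~~~~~^^^
IndexError: index 0 is out of bounds for axis 0 with size 0
```

Run:
```python
from h import *
from cell import arm
s=arm.observe()
p0,R0=np.array(s["position"]),Ro.from_rotvec(s["ee_rot"]).as_matrix()
g0=p0-.011*R0[:,2]; t0=barang(s)[0]; print(t0)
for th,a in ((.71,-.03),(.72,-.05),(.735,-.08)):
    R=tilt(a)@tilt(0).T@R0
    g=g0+cov(th)-cov(t0); delta(s,g+.011*R[:,2],R,f"{th:.3f}")
```

```text
0.6971552193293665
0.710 shift [ 0.002   0.     -0.0049] turn [0.     0.0286 0.    ] rows>= 0.05239049647790977 0.20010167466734172
0.720 shift [ 0.0035  0.     -0.0086] turn [0.     0.0477 0.    ] rows>= 0.0930419111299419 0.33350279111223746
0.735 shift [ 0.0058  0.     -0.0143] turn [0.     0.0764 0.    ] rows>= 0.15424275008465532 0.5336044657795795
```

Request:
play_rows --rows '[[[0.002, 0, -0.005], [0, 0.028, 0], -1], [[0.0035, 0, -0.0086], [0, 0.048, 0], -1], [[0.0058, 0, -0.0143], [0, 0.076, 0], -1], [[0.0058, 0, -0.0143], [0, 0.076, 0], -1], [[0.0058, 0, -0.0143], [0, 0.076, 0], -1]]'

```text
clock: 17.1
position: [0.6068, 0.1615, 0.2263]
ee_rot: [-2.895, 0.357, 0.95]
force: [-6.5, 0.9, -9.3]
width: 0.136
```

Run:
```python
from h import *
from cell import arm
for i in range(2):
    s=arm.observe(); print(s["clock"],s["position"],np.round(s["joints"],3),s["force"],s["width"]*92); print(barang(s))
    snap("wrist",f"w14{i}"); rel(f"pics/w14{i}.npz")
crop("pics/w140.npz",0,0,640,400,1.25,"pics/w14b.png")
snap("scene","s14"); crop("pics/s14.npz",270,80,440,240,4.5,"pics/s14b.png")
```

```text
17.1 [0.60675885 0.16150854 0.22632703] [-0.465  0.889  0.613  1.079 -0.578  1.931 -0.162] [-6.54257993  0.87774959 -9.25942821] 12.522606990037097
(np.float64(0.7318691696490534), np.float64(0.19548078440328412), np.float64(0.00035275933342302293), np.float64(0.6338344023421033))
marker (np.float64(0.7356422464798906), 2684, np.float64(0.0037371370427104252), np.float64(0.00530131655177489))
cover (np.float64(0.7354799542725629), 13463, np.float64(0.0008084432225965264), np.float64(0.0073893753034364115))
17.15 [0.60669987 0.16152654 0.22625047] [-0.465  0.89   0.612  1.079 -0.578  1.932 -0.162] [-6.63942545 -0.21762477 -8.67304351] 12.845517729584849
(np.float64(0.7314027932548124), np.float64(0.19544436770678528), np.float64(0.0003559010298052369), np.float64(0.6342903353518656))
marker (np.float64(0.7358883191545829), 2687, np.float64(0.003731364967929239), np.float64(0.005245395849582703))
cover (np.float64(0.7349754560872792), 13502, np.float64(0.0008182099074480537), np.float64(0.007388615516456663))
```

View pics/w14b.png

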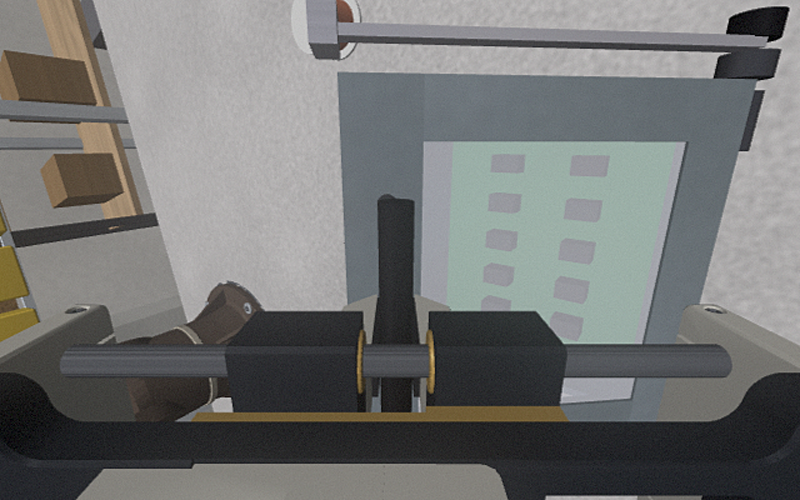

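View pics/s14b.png

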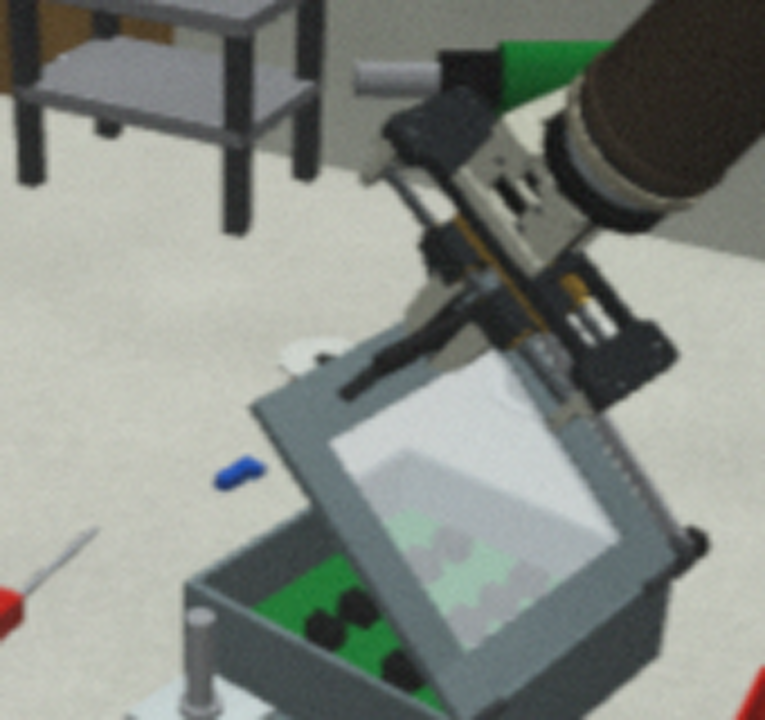

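Run:
```python
from h import *
th=.736
for n in ("w10","w13","w140"):
    im,P=cloud(f"pics/{n}.npz")
    L=np.stack([(P-HG)@TX,(P-HG)@TY,P[...,2]-.07],-1)
    al=-L[...,0]*np.cos(th)+L[...,2]*np.sin(th); pe=L[...,0]*np.sin(th)+L[...,2]*np.cos(th)
    B=[];T=[];M=[]
    for a in np.arange(.05,.19,.01):
        m=(al>a)&(al<a+.01)&(abs(pe)<.02)&(L[...,1]>.1215)&(L[...,1]<.1285)
        top=pe[m]; T.append(np.percentile(top,95)); B.append(np.percentile(top,5)); M.append(np.median(top))
    x=np.arange(.055,.19,.01)[:len(T)]
    print(n,[ (np.polyfit(x,q,1)[0]+th).round(4) for q in (T,M,B)],np.round(T,4)[[0,-1]],np.round(M,4)[[0,-1]],np.round(B,4)[[0,-1]])
    m=(L[...,1]>.105)&(L[...,1]<.145)&(al>.2)&(al<.24)&(abs(pe)<.03)
    print(" flag al,pe",np.percentile(al[m],[3,97]).round(4),np.percentile(pe[m],[3,97]).round(4))
```

```text
Traceback (most recent call last):
TypeError: expected x and y to have same length
```

Run:
```python
from h import *
th=.736
for n in ("w10","w13","w140"):
    im,P=cloud(f"pics/{n}.npz")
    L=np.stack([(P-HG)@TX,(P-HG)@TY,P[...,2]-.07],-1)
    al=-L[...,0]*np.cos(th)+L[...,2]*np.sin(th); pe=L[...,0]*np.sin(th)+L[...,2]*np.cos(th)
    B=[];T=[];M=[];x=[]
    for a in np.arange(.05,.19,.01):
        m=(al>a)&(al<a+.01)&(abs(pe)<.02)&(L[...,1]>.1215)&(L[...,1]<.1285)
        if m.sum()<10: continue
        top=pe[m]; x.append(a+.005); T.append(np.percentile(top,95)); B.append(np.percentile(top,5)); M.append(np.median(top))
    print(n,[ (np.polyfit(x,q,1)[0]+th).round(4) for q in (T,M,B)],np.round(T,4)[[0,-1]],np.round(M,4)[[0,-1]],np.round(B,4)[[0,-1]])
    m=(L[...,1]>.105)&(L[...,1]<.145)&(al>.2)&(al<.24)&(abs(pe)<.03)
    print(" flag al,pe",np.percentile(al[m],[3,97]).round(4) if m.any() else 0,np.percentile(pe[m],[3,97]).round(4)if m.any() else 0)
```

```text
w10 [np.float64(0.7391), np.float64(0.7392), np.float64(0.7606)] [0.0082 0.0088] [0.0071 0.0082] [-0.0029  0.007 ]
 flag al,pe [0.2095 0.2214] [-0.0118  0.0175]
w13 [np.float64(0.7376), np.float64(0.7367), np.float64(0.7386)] [0.0088 0.009 ] [0.0071 0.0074] [-0.003  -0.0017]
 flag al,pe [0.2011 0.2199] [-0.0084  0.018 ]
w140 [np.float64(0.7379), np.float64(0.7364), np.float64(0.7363)] [0.0088 0.0091] [0.0075 0.0073] [-0.0019 -0.002 ]
 flag al,pe [0.2009 0.2199] [-0.0074  0.018 ]
```

Request:
play_rows --rows '[[[0.0, 0, -0.0008], [0, 0, 0], -1], [[0.0, 0, -0.0008], [0, 0, 0], -1], [[0.0, 0, -0.0008], [0, 0, 0], -1], [[0.0, 0, -0.0008], [0, 0, 0], -1], [[0.0, 0, -0.0008], [0, 0, 0], -1], [[0.0, 0, -0.0008], [0, 0, 0], -1], [[0.0, 0, -0.0008], [0, 0, 0], -1], [[0.0, 0, -0.0008], [0, 0, 0], -1]]'

```text
clock: 18.05
position: [0.6069, 0.1615, 0.2264]
ee_rot: [-2.894, 0.357, 0.951]
force: [-7.1, 0.9, -8.7]
width: 0.141
```

Run:
```python
from h import *
from cell import arm
s=arm.observe(); print(s["clock"],np.round(s["joints"],3),s["force"],s["width"]*92); print(barang(s))
snap("wrist","w15"); rel("pics/w15.npz")
snap("scene","s15"); crop("pics/s15.npz",150,120,440,340,2.7,"pics/s15b.png")
```

```text
18.05 [-0.464  0.89   0.612  1.078 -0.578  1.933 -0.162] [-7.14593039  0.88221894 -8.67242105] 12.935628435523974
(np.float64(0.7330026908671021), np.float64(0.19546847512243049), np.float64(0.0003616293581672203), np.float64(0.6344617390892521))
marker (np.float64(0.735471188049072), 2680, np.float64(0.0037388056872957264), np.float64(0.005336284507708081))
cover (np.float64(0.7368290783802162), 13447, np.float64(0.0008227430933167022), np.float64(0.007344465627457511))
```

View pics/s15b.png

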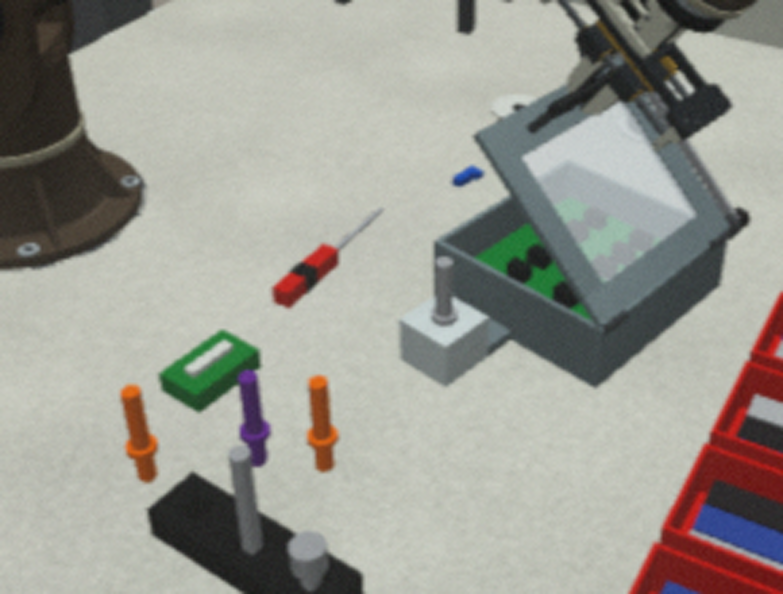

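The picture shows the key pin standing in the socket block at about (445,290). The other pins and the bystanders in view are where they were, and the cover is held level with the marker. I'm handing the job in now.

```bash
python3 -c "
from cell import arm
print(arm.sign_off())"
```

```text
the job is handed in; nothing more can be done
None
```

I put the key pin in the socket block and let go of it. I then lifted the cover level with the marker arm and handed the job in at about 18 s, still holding it.

- **Pin:** Wrist-camera depth puts its top about 64 mm above the block, where home is 65 mm. A push of about 13 N on its top met firm contact at the home height. During insertion the collar seemed to seat about 4 mm early, at 26 N. After I let go, the checks above agreed that it was home.
- **Cover:** The last fit gave 0.737 rad for the cover and 0.735 to 0.738 rad for the marker. The arm pose gave 0.733 rad for the cover. It held steady for 0.9 s before I handed in.
- **Joint 6:** At about 0.70 rad of lift, joint 6 read 2.0002 against its limit of 2.00, which I take as sensor noise at the limit. I leaned the tool back, so it ended at 1.93.
- **Forces and surroundings:** The highest wrist force I read was about 27 N. In the last scene picture the other pins, the holder and the bystanders in view looked unmoved. The large spool was hidden behind the tester and arm, so I did not recheck it.

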